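# Sort the tied twig bundles into their drying trays

### The arm

A 6-joint arm with a two-finger parallel gripper is mounted at the origin on the work surface. World frame = base frame: x ahead of the robot, y to its left, z up, the work surface at z = 0. Lengths are in mm, angles in degrees, forces in N, time in s.
With the tool pointing down it reaches from about 350 to 850 mm from the base axis. Payload 8.1 kg.
Tool frame: the origin (TCP) lies midway between the tips of the shut fingers; the grasp point (between the pads) lies 19 mm behind it (r.tcp_to_grasp is the distance from the TCP to the grasp point, in mm); z points along the fingers, y is the direction in which the jaws open and shut (so a half turn about z gives the same grasp; the last joint's range is limited). The gripper opens to 85 mm and grips with 20 to 120 N. Pads are 22 mm wide; open, the fingers measure 114 mm over their backs; the gripper's body (76 mm by 85 mm) begins 54 mm behind the grasp point. The pads swing forward as they close: fully open they stand 13 mm farther back than shut.
Start: joints at [69.591, 7.471, 85.268, -0, 87.261, -4.893], TCP at [160.479, 578.145, 231.292] pointing down, gripper open.
Joint ranges: [-169.43, 169.43], [-51.17, 129.36], [1.28, 143.12], [-76.62, 256.62], [0, 156.53], [-152.29, 152.29]. Speed limits (degrees/s): [136.94, 136.94, 159.86, 180, 180, 180].

### API

Orientations are given as [roll, pitch, yaw] about the fixed x, y, z axes, in that order (R = Rz(yaw) Ry(pitch) Rx(roll)).
In Python, from bench import r gives the robot as it stands.
- The arm moves only by the tool jog_arm, never from a script. Its argument "targets" is a list of rows, each a list of 7 numbers: the shift along the tool's x, y, z in m, then the turn, a rotation vector about the tool's x, y, z in rad, then the closure, from 0 (fully open) to 1 (shut). In form: [[dx, dy, dz, wx, wy, wz, claw], ...]. A call has 1 to 5 rows; each row is the pose to reach, as a shift and turn from the pose commanded when the call began, along the tool's axes at that moment; what a row does not reach only later rows make up. A row lasts 1/12 s, in which the tool goes at most 41.7 mm and 7.16 degrees, less where a joint would pass 70% of its speed; a pose out of reach is approached as far as the arm can. A call with a gripper value outside its range is refused whole. The fingers move at their own pace and stop on an object; "newtons" is the grip in N (left out, the last holds). Time passes only in rows, so rows that repeat a pose let the fingers close. It gives the time, the measured TCP pose, the force and the opening at its end, in the units of the state.
- r.sense(): the state, without advancing time (a new reading comes with each control period).
- r.snapshot(name): name is "scene" or "top" or "wrist"; returns a dict with "pixels" (400x640x3 uint8, red, green, blue), "fx", "fy", "cx", "cy" (pixels), "origin" and "attitude" of the camera in the world. Camera axes: x right, y down, z forward; pixel columns grow to the right and rows downward; lengths in mm; the calibration is good to about 2 mm. A picture is of the moment at which its call begins. There is no depth.
- r.hand_in(): hands the job in, once; it reports no verdict.
The state is a dict: "time": time; "joint_pos": joint angles; "qd": joint speeds; "joint_efforts": joint torques, N m; "tool_pos": TCP position; "tcp_rot": TCP orientation; "ft_force": force on the tool from outside, world axes, zero at the start; "wrist_torque": the same for the moment, N m; "finger_gap": finger opening in mm.
Only numpy, scipy, OpenCV 4.12 (cv2) and the standard library are available. Lean on these libraries where they do the work, as an engineer would, in place of code of your own. Each camera call takes 0.05 s, during which the arm holds its last target.

### The job

Sort the four tied twig bundles for drying: lay each one in the tray whose samples have the same bark, flat, lengthwise and in the middle so that it lies clear of the walls all round. Set the bundles down rather than dropping them, and leave the secateurs and the tape roll where they are.

Things in the scene. Friction and masses are not known exactly. Their poses are not given: they have to be found in the camera images.
- birch_bundle (a point): Loose bundle of ten birch twigs (white bark with dark flecks), held together by one blue tape band round the middle, lying on the table. 134 mm long (own x), 45 mm wide half-way up and 36 mm wide at top and bottom (own y), 31 mm high (own z, up), about 85 g. The point is its centre, half-way up. Grasp it across its width (fingers closing along own y) at the band.
- dogwood_bundle (a point): Loose bundle of ten dogwood twigs (red bark), held together by one blue tape band round the middle, lying on the table. 130 mm long (own x), 45 mm wide half-way up and 36 mm wide at top and bottom (own y), 31 mm high (own z, up), about 85 g. The point is its centre, half-way up. Grasp it across its width (fingers closing along own y) at the band.
- willow_bundle (a point): Loose bundle of ten willow twigs (green bark), held together by one blue tape band round the middle, lying on the table. 126 mm long (own x), 45 mm wide half-way up and 36 mm wide at top and bottom (own y), 31 mm high (own z, up), about 85 g. The point is its centre, half-way up. Grasp it across its width (fingers closing along own y) at the band.
- alder_bundle (a point): Loose bundle of ten alder twigs (very dark brown bark), held together by one blue tape band round the middle, lying on the table. 130 mm long (own x), 45 mm wide half-way up and 36 mm wide at top and bottom (own y), 31 mm high (own z, up), about 85 g. The point is its centre, half-way up. Grasp it across its width (fingers closing along own y) at the band.
- birch_tray (a point): Fixed open wooden birch tray, known by three short twig samples (white bark with dark flecks) on a grey-blue ledge at its far end. Outside 177 (own x) by 102 mm (own y), inside 167 by 92 mm; walls 19 mm high over the table, floor 5 mm thick. The point is the centre of the inner floor, 5 mm over the table; x runs lengthwise to the ledge, z up. The ledge spans 88 to 125 mm along +x; samples reach 22 mm over the table.
- dogwood_tray (a point): Fixed open wooden dogwood tray, known by three short twig samples (red bark) on a grey-blue ledge at its far end. Outside 177 (own x) by 102 mm (own y), inside 167 by 92 mm; walls 19 mm high over the table, floor 5 mm thick. The point is the centre of the inner floor, 5 mm over the table; x runs lengthwise to the ledge, z up. The ledge spans 88 to 125 mm along +x; samples reach 22 mm over the table.
- willow_tray (a point): Fixed open wooden willow tray, known by three short twig samples (green bark) on a grey-blue ledge at its far end. Outside 177 (own x) by 102 mm (own y), inside 167 by 92 mm; walls 19 mm high over the table, floor 5 mm thick. The point is the centre of the inner floor, 5 mm over the table; x runs lengthwise to the ledge, z up. The ledge spans 88 to 125 mm along +x; samples reach 22 mm over the table.
- alder_tray (a point): Fixed open wooden alder tray, known by three short twig samples (very dark brown bark) on a grey-blue ledge at its far end. Outside 177 (own x) by 102 mm (own y), inside 167 by 92 mm; walls 19 mm high over the table, floor 5 mm thick. The point is the centre of the inner floor, 5 mm over the table; x runs lengthwise to the ledge, z up. The ledge spans 88 to 125 mm along +x; samples reach 22 mm over the table.
- secateurs: Loose secateurs with one black and one grey grip, to be left alone: 180 mm long (own x, blades at +x), 54 mm wide, 19 mm high. Origin on the table under their middle.
- tape_roll: Loose roll of blue tape lying flat, to be left alone: 80 mm outside and 58 mm inside diameter, 19 mm high. Origin at the centre of its underside.
Mind the look-alikes: they are no part of the job. Leave any yellow look-alike of the part that bears dogwood_tray alone.

How it is judged (in metres and radians):
At the end, for the whole second after the job is handed in: Each bundle rests, released, flat (within 0.12 rad) on the floor of the tray with its own bark, its centre within 15 mm of the middle of the tray and its length within 0.25 rad of the tray's, either way round (horizontal distance between birch_bundle and birch_tray below 0.015 m and z of birch_bundle in the frame of birch_tray between 0.01 and 0.021 m and angle between the x axis of birch_bundle and the x axis of birch_tray, either way round below 0.25 rad and angle between each of birch_bundle, dogwood_bundle, willow_bundle, alder_bundle's own z axis and vertical below 0.12 rad and linear speed of each of bundle_birch, bundle_dogwood, bundle_willow, bundle_alder below 0.02 m/s and contact force between each of bundle_birch, bundle_dogwood, bundle_willow, bundle_alder and the fingers below 0.05 N and horizontal distance between dogwood_bundle and dogwood_tray below 0.015 m and z of dogwood_bundle in the frame of dogwood_tray between 0.01 and 0.021 m and angle between the x axis of dogwood_bundle and the x axis of dogwood_tray, either way round below 0.25 rad and horizontal distance between willow_bundle and willow_tray below 0.015 m and z of willow_bundle in the frame of willow_tray between 0.01 and 0.021 m and angle between the x axis of willow_bundle and the x axis of willow_tray, either way round below 0.25 rad and horizontal distance between alder_bundle and alder_tray below 0.015 m and z of alder_bundle in the frame of alder_tray between 0.01 and 0.021 m and angle between the x axis of alder_bundle and the x axis of alder_tray, either way round below 0.25 rad); the robot touches nothing.
It fails at once if a bundle is dropped: let go of with its centre more than 75 mm over the table ((height (world z) of birch_bundle above 0.075 m and contact force between bundle_birch and the fingers below 0.01 N) or (height (world z) of dogwood_bundle above 0.075 m and contact force between bundle_dogwood and the fingers below 0.01 N) or (height (world z) of willow_bundle above 0.075 m and contact force between bundle_willow and the fingers below 0.01 N) or (height (world z) of alder_bundle above 0.075 m and contact force between bundle_alder and the fingers below 0.01 N)).
It fails at once if the secateurs are shifted by more than 20 mm (distance of secateurs from where it was at the start of the episode above 0.02 m).
It fails at once if the tape roll is shifted by more than 20 mm (distance of tape_roll from where it was at the start of the episode above 0.02 m).
It also fails if it takes over 104 s, if anything falls off the work surface, if the arm or the gripper's body presses on something with over 40 N, if the wrist force passes 120 N, or if a joint passes its speed limit or range.

## Working session

There is one attempt and no reset: what is moved stays moved. The work goes in short steps, Python scripts to look and compute and a tool call to move; the robot and the scene stay as the last step left them, time stands still between calls to the robot, and variables do not carry over. Pictures are saved under pics/ and viewed, and the job is handed in when it is done.

Besides the shell and the picture viewer there is one more tool, called as a command line: name --pt "numbers of a row" for each row, then --argument value for the rest. jog_arm: Moves the arm, as the interface text tells. Its arguments: {"type":"object","properties":{"targets":{"type":"array","items":{"type":"array","items":{"type":"number"}}},"newtons":{"type":"number"}},"required":["targets"]}

```bash
mkdir -p pics; ls; cat > h.py <<'E'
import numpy as np, cv2
from bench import r
from scipy.spatial.transform import Rotation as R
def snap(n,f):
    s=r.snapshot(n); cv2.imwrite('pics/'+f,s['pixels'][:,:,::-1]); 
    np.savez('pics/'+f+'.npz',**{k:np.array(v) for k,v in s.items()}); return s
E
python3 - <<'E'
from h import *
for n in ['scene','top','wrist']:
    s=snap(n,n+'0.png'); print(n,{k:s[k] for k in s if k!='pixels'})
print(r.sense()); print(r.tcp_to_grasp)
E
```

```text
pics
scene {'fx': 490.5177139708471, 'fy': 490.5177139708471, 'cx': 324.3821866820564, 'cy': 191.65982947095358, 'origin': array([ 951.10164759, -839.50930569,  897.09985484]), 'attitude': array([-129.81266097,    0.72726533,   31.2548867 ])}
top {'fx': 494.42607921685476, 'fy': 494.42607921685476, 'cx': 312.9213070612063, 'cy': 204.3706896445486, 'origin': array([ 289.17860802,   41.43198978, 1324.77970406]), 'attitude': array([-174.32632351,   -0.3669198 ,  -89.24023318])}
wrist {'fx': 300.8723707882718, 'fy': 300.8723707882718, 'cx': 321.02490594687026, 'cy': 205.9552273045144, 'origin': array([ 88.39375793, 597.28684014, 372.02174227]), 'attitude': array([1.62961594e+02, 3.58405730e-02, 7.44632263e+01])}
{'time': 0.15, 'joint_pos': array([ 6.95890319e+01,  7.50591005e+00,  8.53154230e+01, -8.39542863e-05,
        8.72612159e+01, -4.89453387e+00]), 'qd': array([-0.00083801, -0.11414633, -0.23439425, -0.02557046,  0.06836804,
        0.01794802]), 'joint_efforts': array([ 9.17915859e-04, -5.70064259e+01, -5.01158130e+01, -1.34350121e-04,
        9.82753525e-03,  4.12281895e-05]), 'tool_pos': array([160.35450996, 577.73565908, 230.47310913]), 'tcp_rot': array([-1.79917745e+02, -6.95967702e-03,  1.64483565e+02]), 'ft_force': array([ 0.32397073, -0.5549214 , -0.23552181]), 'wrist_torque': array([ 0.01739527, -0.01964604, -0.01362869]), 'finger_gap': 85.49921603040983}
18.700000000000003
```

View pics/scene0.png

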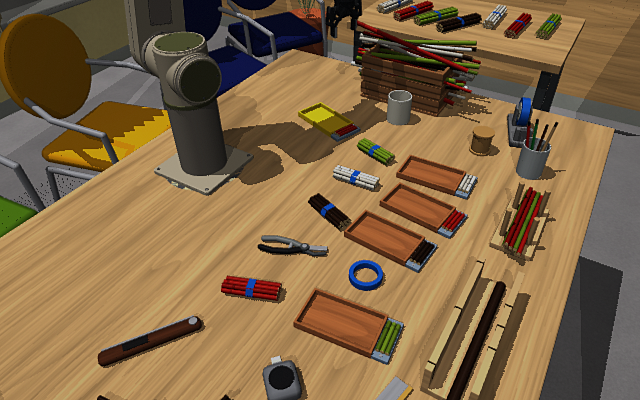

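View pics/top0.png

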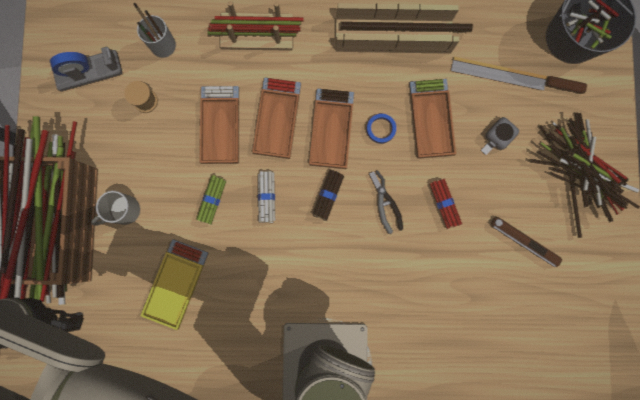

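View pics/wrist0.png

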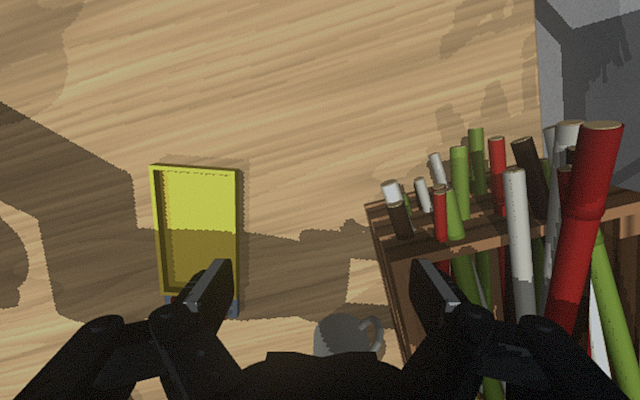

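The scene and top views show four brown trays, the yellow decoy at top (175,285), and the bundles: willow (211,198), birch (266,195), alder (328,195) and dogwood (445,203). I'll enlarge both views next.

```bash
python3 - <<'E'
import cv2
a=cv2.imread('pics/top0.png')
def crop(a,x0,y0,w,h,k,f):
    c=cv2.resize(a[y0:y0+h,x0:x0+w],None,fx=k,fy=k,interpolation=cv2.INTER_CUBIC)
    for x in range((x0+9)//10*10,x0+w,10):
        cv2.line(c,((x-x0)*k,0),((x-x0)*k,8 if x%50 else 18),(0,0,255),1)
        if x%50==0: cv2.putText(c,str(x),((x-x0)*k+2,18),0,.45,(0,0,255),1)
    for y in range((y0+9)//10*10,y0+h,10):
        cv2.line(c,(0,(y-y0)*k),(8 if y%50 else 18,(y-y0)*k),(0,0,255),1)
        if y%50==0: cv2.putText(c,str(y),(2,(y-y0)*k-2),0,.45,(0,0,255),1)
    cv2.imwrite('pics/'+f,c)
crop(a,190,70,170,160,4,'t1.png'); crop(a,300,70,170,160,4,'t2.png')
b=cv2.imread('pics/scene0.png')
crop(b,320,130,170,145,4,'s1.png'); crop(b,210,180,200,140,4,'s2.png'); crop(b,285,240,130,130,4,'s3.png')
E
```

```text
(no output)
```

View pics/t1.png

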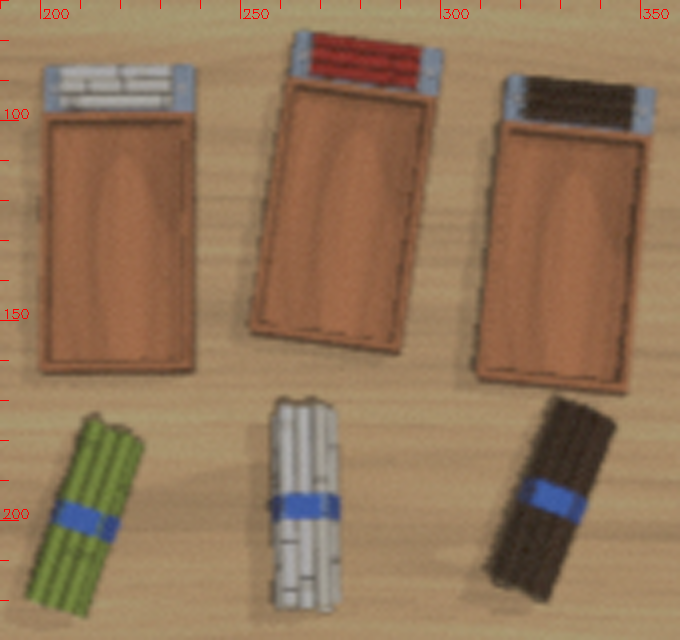

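View pics/t2.png

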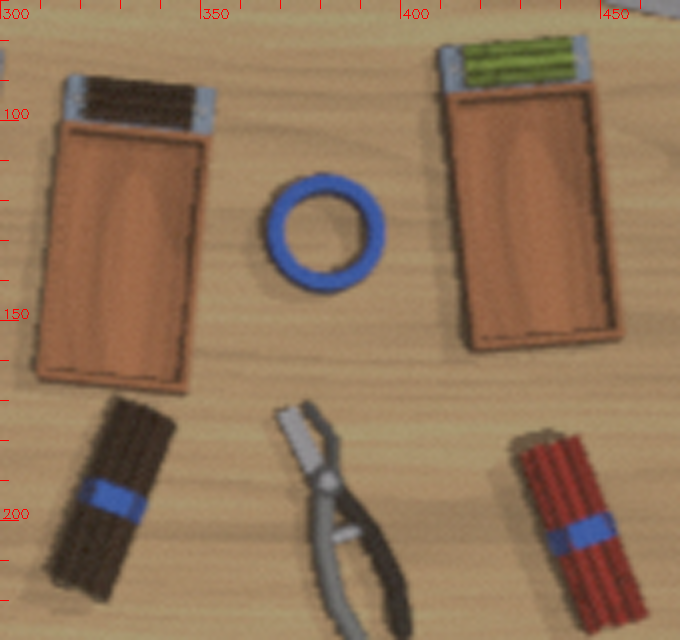

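View pics/s1.png

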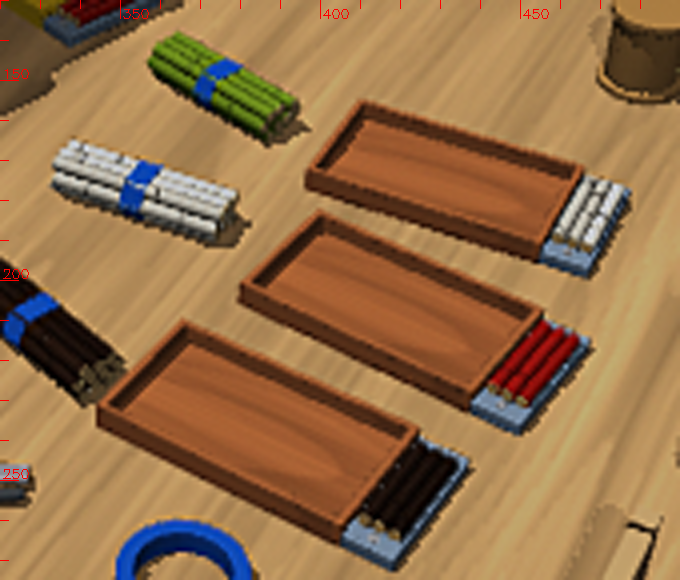

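View pics/s2.png

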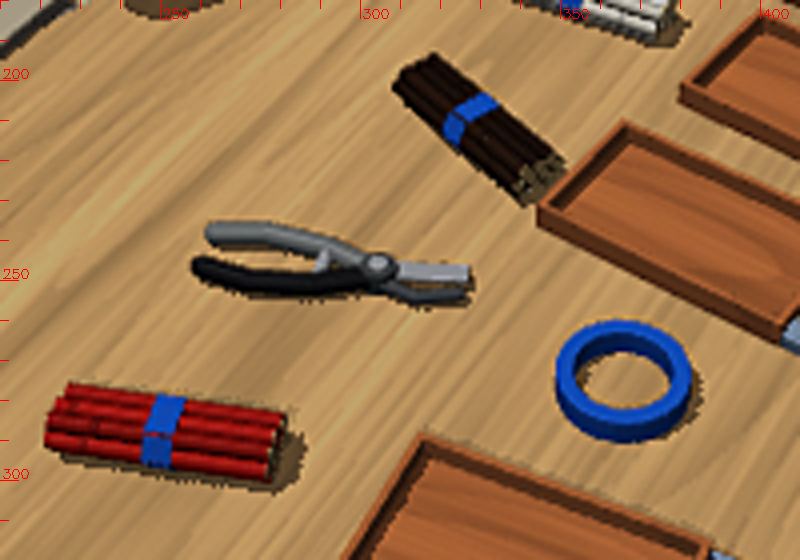

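View pics/s3.png

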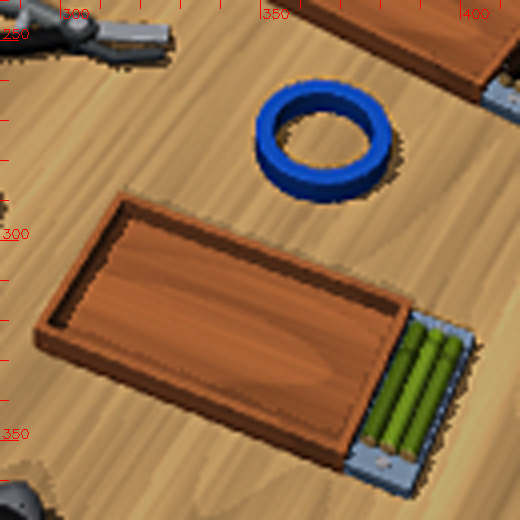

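Tray samples, left to right in the top view: birch, dogwood, alder, willow (right of the tape roll). I'll triangulate the rim corners and bundles from both views.

```bash
cat > m.py <<'E'
from h import *
def cam(f):
    d=np.load('pics/'+f+'.png.npz'); Rm=R.from_euler('xyz',d['attitude'],degrees=True).as_matrix()
    K=np.array([[d['fx'],0,d['cx']],[0,d['fy'],d['cy']],[0,0,1]],float)
    return K,Rm,d['origin']
def proj(c,p):
    K,Rm,o=c; q=(np.atleast_2d(p)-o)@Rm@K.T; return q[:,:2]/q[:,2:]
def P(c): K,Rm,o=c; return K@np.hstack([Rm.T,-(Rm.T@o)[:,None]])
def tri(c1,u1,c2,u2):
    X=cv2.triangulatePoints(P(c1),P(c2),np.array(u1,float).reshape(-1,2).T,np.array(u2,float).reshape(-1,2).T)
    return (X[:3]/X[3]).T
def onz(c,u,z):
    K,Rm,o=c; u=np.atleast_2d(u); d=np.hstack([u,np.ones((len(u),1))])@np.linalg.inv(K).T@Rm.T
    return o+d*((z-o[2])/d[:,2])[:,None]
def cr(u,x0,y0,k=4): return np.array(u,float).reshape(-1,2)/k+[x0,y0]+.5/k-.5
T=cam('top0');S=cam('scene0')
E
cat > tr.py <<'E'
from m import *
t1=(190,70);t2=(300,70);s1=(320,130);s2=(210,180);s3=(285,240)
tr={'birch':([(47,115),(196,113),(194,371),(42,373)],t1,[(583,167),(541,249),(306,172),(363,101)],s1),
'dogwood':([(291,80),(440,97),(400,353),(252,331)],t1,[(541,312),(470,397),(241,287),(322,212)],s1),
'alder':([(506,123),(653,137),(626,392),(476,380)],t1,[(417,430),(341,530),(98,407),(185,323)],s1),
'willow':([(441,95),(596,83),(622,338),(470,350)],t2,[(410,303),(343,460),(36,333),(122,196)],s3)}
for n,(a,o,b,p) in tr.items():
    ua=cr(a,*o);ub=cr(b,*p);X=tri(T,ua,S,ub)
    print(n,'z',X[:,2].round(1))
    for nm,Y in (('tri',X),('top',onz(T,ua,19)),('scn',onz(S,ub,19))):
        c=Y.mean(0);ax=(Y[0]+Y[1]-Y[2]-Y[3])/2;w=(Y[1]+Y[2]-Y[0]-Y[3])/2
        print('  ',nm,c.round(1),'L',np.hypot(*ax[:2]).round(1),'W',np.hypot(*w[:2]).round(1),'yaw',np.degrees(np.arctan2(ax[1],ax[0])).round(1),'yawW',np.degrees(np.arctan2(w[0],-w[1])).round(1))
bd={'willow':((86,521),t1,(222,72),s1,[(118,428),(57,605)],t1),'birch':((306,507),t1,(145,173),s1,[(303,403),(308,608)],t1),
'alder':((553,499),t1,(475,107),s2,[(585,413),(520,592)],t1),'dogwood':((580,534),t2,(165,411),s2,[(551,445),(620,622)],t2)}
for n,(a,o,b,p,e,q) in bd.items():
    ua=cr(a,*o);ub=cr(b,*p);X=tri(T,ua,S,ub);E=onz(T,cr(e,*q),28);d=E[0]-E[1]
    print(n,'band tri',X.round(1),'top@31',onz(T,ua,31).round(1)[0,:2],'scn@31',onz(S,ub,31).round(1)[0,:2],'ends mid',E.mean(0).round(1)[:2],'L',np.hypot(*d[:2]).round(1),'yaw',np.degrees(np.arctan2(d[1],d[0])).round(1))
E
python3 tr.py
```

```text
birch z [20.8 16.6 17.8 17.4]
   tri [617.2 289.2  18.1] L 176.0 W 101.2 yaw 0.8 yawW 1.6
   top [616.2 288.6  19. ] L 177.1 W 101.1 yaw 1.1 yawW 1.6
   scn [618.2 288.9  19. ] L 174.8 W 104.1 yaw 1.1 yawW 1.6
dogwood z [17.8 18.3 15.6 17.6]
   tri [638.5 137.5  17.3] L 175.4 W 101.4 yaw -7.8 yawW -6.9
   top [637.5 137.   19. ] L 176.5 W 101.0 yaw -7.5 yawW -6.8
   scn [639.6 136.1  19. ] L 173.5 W 102.4 yaw -7.7 yawW -6.8
alder z [18.6 16.8 17.3 14.3]
   tri [611.2 -11.1  16.7] L 176.2 W 100.8 yaw -5.8 yawW -4.5
   top [610.3 -11.3  19. ] L 176.8 W 100.3 yaw -5.7 yawW -4.3
   scn [612.5 -13.   19. ] L 174.4 W 100.3 yaw -5.4 yawW -5.0
willow z [14.7 16.1 14.2 13.2]
   tri [ 644.  -287.    14.5] L 175.7 W 104.0 yaw 5.4 yawW 5.8
   top [ 643.  -285.9   19. ] L 176.5 W 104.4 yaw 5.4 yawW 5.4
   scn [ 645.5 -290.    19. ] L 173.3 W 102.1 yaw 5.6 yawW 6.1
willow band tri [[426.8 303.1  30.8]] top@31 [426.  302.6] scn@31 [427.5 303.6] ends mid [429.6 302.2] L 123.3 yaw -17.1
birch band tri [[437.7 158.6  33.1]] top@31 [437.3 158.3] scn@31 [437.  161.5] ends mid [438.9 158.9] L 136.2 yaw 2.7
alder band tri [[444.4  -4.4  31.9]] top@31 [444.8  -4.2] scn@31 [443.5  -3.8] ends mid [443.1  -4.1] L 126.6 yaw -19.2
dogwood band tri [[ 425.2 -313.3   29.2]] top@31 [ 425.9 -312.1] scn@31 [ 425.4 -315.1] ends mid [ 426.9 -316.5] L 124.9 yaw 20.7
```

```bash
cat > go.py <<'E'
import sys
from h import *
# usage: go.py x y z yaw : shift in tool axes from measured pose
s=r.sense(); p=s['tool_pos']; yaw=np.radians(s['tcp_rot'][2]); Rm=R.from_euler('xyz',s['tcp_rot'],degrees=True)
x,y,z,w=map(float,sys.argv[1:5])
Rt=R.from_euler('xyz',[180,0,w],degrees=True)
print('t',round(s['time'],2),'pos',p.round(1),'rot',s['tcp_rot'].round(2),'gap',round(s['finger_gap'],1),'F',s['ft_force'].round(1))
print('shift',(Rm.inv().apply(np.array([x,y,z])-p)/1000).round(4),'turn',(Rm.inv()*Rt).as_rotvec().round(4))
E
python3 go.py 428 302.6 150 163
```

```text
t 0.15 pos [160.4 577.7 230.5] rot [-1.7992e+02 -1.0000e-02  1.6448e+02] gap 85.5 F [ 0.3 -0.6 -0.2]
shift [-0.3315 -0.1934  0.0807] turn [-0.0014 -0.0001  0.0259]
```

jog_arm --pt "-0.033 -0.019 0 0 0 0 0" --pt "-0.066 -0.038 0 0 0 0 0" --pt "-0.1 -0.058 0.005 0 0 0.01 0" --pt "-0.133 -0.077 0.015 0 0 0.026 0" --pt "-0.166 -0.097 0.025 0 0 0.026 0"

```text
time: 0.57
tool_pos: [295.5, 439.1, 206.2]
tcp_rot: [180.0, 0.0, 163.0]
ft_force: [0.1, -0.2, -0.7]
finger_gap: 85.5
```

```bash
python3 go.py 428 302.6 150 163
```

```text
t 0.57 pos [295.5 439.1 206.2] rot [1.7995e+02 2.0000e-02 1.6297e+02] gap 85.5 F [ 0.1 -0.2 -0.7]
shift [-0.1667 -0.0918  0.0562] turn [ 0.0008  0.0004 -0.0005]
```

jog_arm --pt "-0.036 -0.02 0.012 0 0 0 0" --pt "-0.072 -0.04 0.024 0 0 0 0" --pt "-0.108 -0.06 0.036 0 0 0 0" --pt "-0.144 -0.08 0.05 0 0 0 0" --pt "-0.167 -0.0925 0.055 0 0 0 0"

```text
time: 0.98
tool_pos: [427.9, 300.2, 149.5]
tcp_rot: [-179.9, -0.1, 162.9]
ft_force: [0.8, 0.1, 0.5]
finger_gap: 85.7
```

```bash
python3 - <<'E'
from h import *
s=snap('wrist','w1.png'); print(s['origin'],s['attitude'])
E
python3 go.py 428 302.6 150 163
```

```text
[356.64705912 321.70111513 291.19899585] [1.63008888e+02 4.22259644e-02 7.29234917e+01]
t 1.03 pos [430.6 296.6 148.5] rot [-1.7975e+02  3.0000e-02  1.6282e+02] gap 85.7 F [ 1.8 -4.4 -0.6]
shift [ 0.0043  0.005  -0.0016] turn [-0.0043  0.0006 -0.0032]
```

View pics/w1.png

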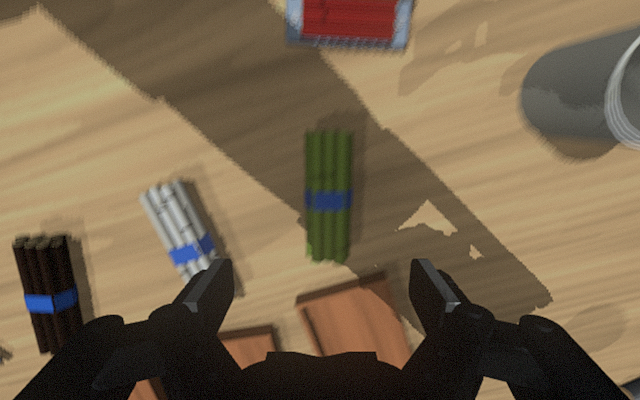

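The wrist view shows the willow band at about (328,200), its axis near-vertical from (329,130) to (328,260), with the fingertips at the bottom. I'll check that against the two-view fix.

```bash
python3 - <<'E'
from m import *
W=cam('w1')
X=onz(W,[(328,200)],31); E=onz(W,[(329.5,132),(328,259)],31);d=E[0]-E[1]
print(X.round(1),E.round(1),np.degrees(np.arctan2(d[1],d[0])))
# tri with top
print(tri(W,[(328,200)],T,cr((86,521),190,70)).round(1))
E
python3 go.py 428 302.6 100 163
```

```text
[[429.1 305.8  31. ]] [[372.5 324.1  31. ]
 [485.2 289.   31. ]] 162.69933420683063
[[427.3 303.9  27.4]]
t 1.03 pos [430.6 296.6 148.5] rot [-1.7975e+02  3.0000e-02  1.6282e+02] gap 85.7 F [ 1.8 -4.4 -0.6]
shift [0.0043 0.0052 0.0484] turn [-0.0043  0.0006 -0.0032]
```

jog_arm --pt "0.001 0 0.03 0 0 0.002 0" --pt "0.001 0 0.06 0 0 0.002 0" --pt "0.001 0 0.085 0 0 0.002 0" --pt "0.001 0 0.09 0 0 0.002 0" --pt "0.001 0 0.09 0 0 0.002 0"

```text
time: 1.45
tool_pos: [424.2, 302.2, 59.0]
tcp_rot: [-179.8, -0.2, 162.9]
ft_force: [-0.2, 0.8, 0.1]
finger_gap: 85.5
```

```bash
python3 go.py 428 303.2 4 162.7
```

```text
t 1.45 pos [424.2 302.2  59. ] rot [-179.78   -0.21  162.87] gap 85.5 F [-0.2  0.8  0.1]
shift [-0.0035  0.0023  0.055 ] turn [-0.0038 -0.0036  0.0031]
```

jog_arm --pt "-0.0035 0.002 0.025 -0.003 -0.003 0.003 0" --pt "-0.0035 0.002 0.05 -0.003 -0.003 0.003 0" --pt "-0.0035 0.002 0.057 -0.003 -0.003 0.003 0" --pt "-0.0035 0.002 0.058 -0.003 -0.003 0.003 0" --pt "-0.0035 0.002 0.058 -0.003 -0.003 0.003 0"

```text
time: 1.87
tool_pos: [430.6, 304.6, 4.6]
tcp_rot: [179.8, 0.2, 162.7]
ft_force: [0.2, -0.9, 1.1]
finger_gap: 85.7
```

```bash
python3 go.py 428 303.2 1 162.7
```

```text
t 1.87 pos [430.6 304.6   4.6] rot [179.8    0.2  162.72] gap 85.7 F [ 0.2 -0.9  1.1]
shift [ 0.0021 -0.0021  0.0035] turn [0.0035 0.0035 0.0004]
```

jog_arm --pt "0 0 0.001 0 0 0 0.3" --pt "0 0 0.001 0 0 0 0.6" --pt "0 0 0.001 0 0 0 1" --pt "0 0 0.001 0 0 0 1" --pt "0 0 0.001 0 0 0 1" --newtons 40

```text
time: 2.28
tool_pos: [431.1, 304.8, 3.8]
tcp_rot: [179.7, 0.3, 162.7]
ft_force: [-1.1, -0.0, 6.1]
finger_gap: 43.9
```

jog_arm --pt "0 0 0 0 0 0 1" --pt "0 0 0 0 0 0 1" --pt "0 0 0 0 0 0 1" --newtons 40

```text
time: 2.53
tool_pos: [431.1, 304.8, 3.8]
tcp_rot: [179.7, 0.3, 162.7]
ft_force: [-1.0, 0.2, 5.2]
finger_gap: 43.8
```

```bash
python3 - <<'E'
from h import *
snap('wrist','w2.png')
E
python3 go.py 428 303.2 60 162.7
```

```text
t 2.58 pos [431.1 304.8   3.8] rot [179.73   0.26 162.71] gap 44.4 F [-0.2  0.7  5.1]
shift [ 0.0022 -0.0022 -0.0562] turn [0.0047 0.0045 0.0001]
```

View pics/w2.png

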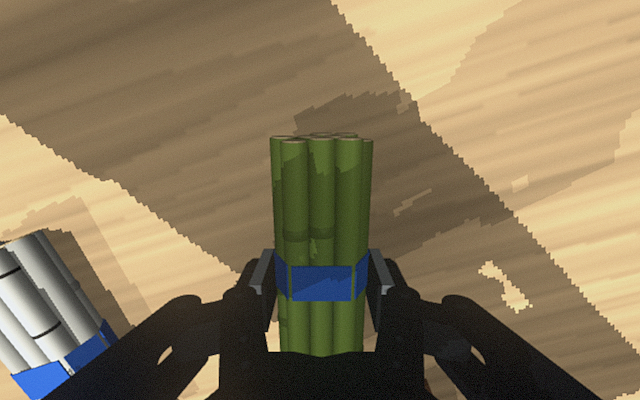

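The grasp holds at a 44 mm gap with the band between the pads. I'll keep a tracker of the commanded pose and work out where the bundle sits in the grip.

```bash
cat > plan.py <<'E'
import sys,json
from h import *
# plan.py x y z yaw [n] : deltas from COMMANDED pose (file cmd.json) ; plan.py apply dx dy dz wx wy wz : update commanded after a move
c=json.load(open('cmd.json')); Rm=R.from_euler('xyz',c['rot'],degrees=True); p=np.array(c['pos'])
if sys.argv[1]=='apply':
    v=np.array(list(map(float,sys.argv[2:8])))
    c['pos']=list(p+Rm.apply(v[:3]*1000)); c['rot']=list((Rm*R.from_rotvec(v[3:])).as_euler('xyz',degrees=True)); json.dump(c,open('cmd.json','w'))
    s=r.sense(); print('cmd',np.round(c['pos'],1),np.round(c['rot'],2),'| meas',round(s['time'],2),s['tool_pos'].round(1),s['tcp_rot'].round(2),'gap',round(s['finger_gap'],1),'F',s['ft_force'].round(1),'j6',s['joint_pos'][5].round(0))
    sys.argv=sys.argv[:1]+sys.argv[8:]
    Rm=R.from_euler('xyz',c['rot'],degrees=True); p=np.array(c['pos'])
if len(sys.argv)>=5:
    x,y,z,w=map(float,sys.argv[1:5]); n=int(sys.argv[5]) if len(sys.argv)>5 else 1
    t=Rm.inv().apply(np.array([x,y,z])-p)/1000; q=(Rm.inv()*R.from_euler('xyz',[180,0,w],degrees=True)).as_rotvec()
    print('total',t.round(4),q.round(4),'rows>=',max(np.linalg.norm(t)/.0417,np.linalg.norm(q)/.12497).round(1),'per row/',n,(t/n).round(4),(q/n).round(4))
E
echo '{"pos":[430.1,304.2,2.3],"rot":[180,0,162.7]}' > cmd.json
python3 - <<'E'
from m import *
W=cam('w2'); s=r.sense(); Rm=R.from_euler('xyz',s['tcp_rot'],degrees=True)
X=onz(W,[(322,266),(322,300),(322,283)],31); print(X.round(1), Rm.inv().apply(X-s['tool_pos']).round(1))
E
python3 plan.py 430 304 55 162.7; python3 plan.py 644 -287 56 5.4 22
```

```text
[[418.6 308.5  31. ]
 [434.6 303.5  31. ]
 [426.5 306.   31. ]] [[ 12.9  -0.  -27.3]
 [ -3.8  -0.  -27.2]
 [  4.7  -0.  -27.2]]
total [ 0.     -0.0002 -0.0527] [0. 0. 0.] rows>= 1.3 per row/ 1 [ 0.     -0.0002 -0.0527] [0. 0. 0.]
total [-0.38   -0.5008 -0.0537] [ 0.     -0.      2.7454] rows>= 22.0 per row/ 22 [-0.0173 -0.0228 -0.0024] [ 0.     -0.      0.1248]
```

jog_arm --pt "0 0 -0.01 0 0 0 1" --pt "0 0 -0.025 0 0 0 1" --pt "0 0 -0.04 0 0 0 1" --pt "0 0 -0.05 0 0 0 1" --pt "0 0 -0.053 0 0 0 1"

```text
time: 3.0
tool_pos: [431.3, 304.9, 58.1]
tcp_rot: [179.7, 0.3, 162.7]
ft_force: [0.3, 0.8, -1.2]
finger_gap: 44.0
```

```bash
python3 plan.py apply 0 0 -.053 0 0 0 477.2 174.8 55 128.7 5
```

```text
cmd [430.1 304.2  55.3] [180.    0.  162.7] | meas 3.0 [431.3 304.9  58.1] [179.67   0.32 162.71] gap 44.0 F [ 0.3  0.8 -1.2] j6 -43.0
total [-0.0834 -0.1095  0.0003] [ 0.     -0.      0.5934] rows>= 4.7 per row/ 5 [-0.0167 -0.0219  0.0001] [ 0.     -0.      0.1187]
```

```bash
echo '{"pos":[431.3,304.9,57.8],"rot":[179.7,0.3,162.7]}' > cmd.json; python3 plan.py 477.2 174.8 52 128.7 5
```

```text
total [-0.0825 -0.1106  0.0057] [0.0066 0.0035 0.5934] rows>= 4.7 per row/ 5 [-0.0165 -0.0221  0.0011] [0.0013 0.0007 0.1187]
```

jog_arm --pt "-0.01 -0.014 0.001 0.001 0 0.07 1" --pt "-0.026 -0.036 0.002 0.002 0.001 0.19 1" --pt "-0.044 -0.059 0.003 0.004 0.002 0.315 1" --pt "-0.063 -0.085 0.005 0.006 0.003 0.44 1" --pt "-0.0825 -0.11 0.006 0.007 0.0035 0.56 1"

```text
time: 3.42
tool_pos: [475.7, 173.3, 48.8]
tcp_rot: [-179.8, -0.0, 130.3]
ft_force: [0.7, 0.2, -0.3]
finger_gap: 43.9
```

```bash
python3 plan.py apply -.0825 -.11 .006 .007 .0035 .56 523 45 52 95 5
```

```text
cmd [477.4 175.4  51.7] [-1.7998e+02  1.0000e-02  1.3061e+02] | meas 3.42 [475.7 173.3  48.8] [-1.7976e+02 -4.0000e-02  1.3032e+02] gap 43.9 F [ 0.7  0.2 -0.3] j6 -26.0
total [-0.1286 -0.0502 -0.0003] [-3.000e-04  4.000e-04  6.216e-01] rows>= 5.0 per row/ 5 [-0.0257 -0.01   -0.0001] [-1.000e-04  1.000e-04  1.243e-01]
```

jog_arm --pt "-0.026 -0.01 0 0 0 0.124 1" --pt "-0.052 -0.02 0 0 0 0.248 1" --pt "-0.077 -0.03 -0.001 0 0 0.372 1" --pt "-0.103 -0.04 -0.002 0 0 0.496 1" --pt "-0.1285 -0.05 -0.002 0 0 0.62 1"

```text
time: 3.83
tool_pos: [521.8, 43.0, 51.3]
tcp_rot: [-179.8, 0.1, 94.7]
ft_force: [0.5, 0.4, -0.4]
finger_gap: 43.9
```

```bash
python3 plan.py apply -.1285 -.05 -.002 0 0 .62 565 -70 54 60 5
```

```text
cmd [523.1  45.3  53.7] [-1.7999e+02  2.0000e-02  9.5090e+01] | meas 3.83 [521.8  43.   51.3] [-1.7981e+02  9.0000e-02  9.4740e+01] gap 43.9 F [ 0.5  0.4 -0.4] j6 -6.0
total [-0.1185  0.0315 -0.0002] [-0.000e+00  5.000e-04  6.125e-01] rows>= 4.9 per row/ 5 [-0.0237  0.0063 -0.    ] [-0.000e+00  1.000e-04  1.225e-01]
```

jog_arm --pt "-0.024 0.006 0 0 0 0.122 1" --pt "-0.048 0.0125 0 0 0 0.245 1" --pt "-0.072 0.019 0 0 0 0.367 1" --pt "-0.095 0.025 0 0 0 0.49 1" --pt "-0.1185 0.0315 0 0 0 0.61 1"

```text
time: 4.25
tool_pos: [563.5, -72.0, 51.0]
tcp_rot: [-179.9, 0.2, 59.8]
ft_force: [0.5, 0.1, -1.5]
finger_gap: 44.1
```

```bash
python3 plan.py apply -.1185 .0315 0 0 0 .61 605 -185 54 25 5
```

```text
cmd [565.  -70.   53.8] [1.7999e+02 3.0000e-02 6.0140e+01] | meas 4.25 [563.5 -72.   51. ] [-179.87    0.19   59.79] gap 44.1 F [ 0.5  0.1 -1.5] j6 18.0
total [-0.0798  0.092  -0.0002] [2.000e-04 4.000e-04 6.133e-01] rows>= 4.9 per row/ 5 [-0.016   0.0184 -0.    ] [0.000e+00 1.000e-04 1.227e-01]
```

jog_arm --pt "-0.016 0.018 0 0 0 0.122 1" --pt "-0.032 0.037 0 0 0 0.245 1" --pt "-0.048 0.055 0 0 0 0.367 1" --pt "-0.064 0.074 0 0 0 0.49 1" --pt "-0.08 0.092 0 0 0 0.61 1"

```text
time: 4.67
tool_pos: [603.5, -187.1, 51.0]
tcp_rot: [-180.0, 0.2, 24.8]
ft_force: [-0.3, 0.3, -0.5]
finger_gap: 44.0
```

```bash
python3 plan.py apply -.08 .092 0 0 0 .61 640 -287 54 5.4 5
```

```text
cmd [ 604.9 -185.1   53.8] [1.7998e+02 2.0000e-02 2.5190e+01] | meas 4.67 [ 603.5 -187.1   51. ] [-179.99    0.23   24.84] gap 44.0 F [-0.3  0.3 -0.5] j6 43.0
total [-0.0116  0.1071 -0.0002] [4.000e-04 2.000e-04 3.454e-01] rows>= 2.8 per row/ 5 [-0.0023  0.0214 -0.    ] [0.0001 0.     0.0691]
```

jog_arm --pt "-0.003 0.035 0 0 0 0.115 1" --pt "-0.007 0.07 0 0 0 0.23 1" --pt "-0.011 0.1 0 0 0 0.32 1" --pt "-0.012 0.107 0 0 0 0.345 1" --pt "-0.012 0.107 0 0 0 0.345 1"

```text
time: 5.08
tool_pos: [638.1, -290.4, 51.0]
tcp_rot: [179.9, 0.2, 5.2]
ft_force: [0.8, 1.5, -1.8]
finger_gap: 43.9
```

jog_arm --pt "0 0 0 0 0 0 1" --pt "0 0 0 0 0 0 1" --pt "0 0 0 0 0 0 1" --pt "0 0 0 0 0 0 1"

```text
time: 5.42
tool_pos: [638.2, -286.4, 51.6]
tcp_rot: [179.9, 0.2, 5.6]
ft_force: [-0.0, -0.4, -0.7]
finger_gap: 43.9
```

```bash
python3 - <<'E'
from h import *
snap('wrist','w3.png'); s=snap('top','t3.png'); s=snap('scene','s3b.png')
a=cv2.imread('pics/t3.png')[60:240,380:500]; b=cv2.imread('pics/s3b.png')[220:380,270:430]
cv2.imwrite('pics/c3.png',np.hstack([cv2.resize(a,(360,540),interpolation=2),cv2.resize(b,(540,540),interpolation=2)])[:, :800])
E
python3 plan.py apply -.012 .107 0 0 0 .345
```

```text
cmd [ 639.6 -287.1   53.8] [1.7998e+02 1.0000e-02 5.4200e+00] | meas 5.57 [ 638.4 -287.2   51.8] [1.7991e+02 1.7000e-01 5.5000e+00] gap 44.0 F [ 0.2  0.3 -1. ] j6 56.0
```

View pics/w3.png

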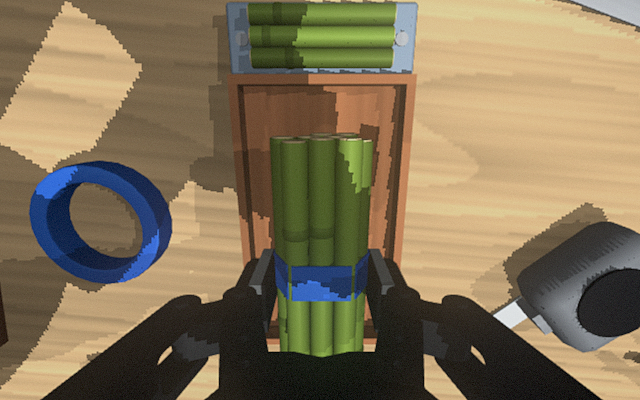

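View pics/c3.png

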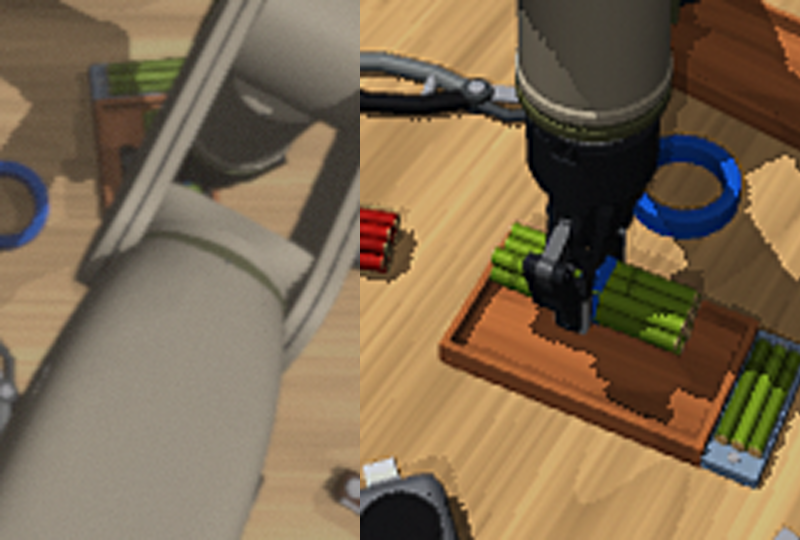

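The wrist view shows the willow samples on the ledge and the bundle held over the tray, far rim corners at about (230,75) and (414,75), clear of the tape roll. I'll compute the tray centre from this.

```bash
python3 - <<'E'
from m import *
W=cam('w3'); s=r.sense(); Rm=R.from_euler('xyz',s['tcp_rot'],degrees=True)
C=onz(W,[(230,75),(414,75)],19); w=C[0]-C[1]; yaw=np.arctan2(-w[0],w[1]); m=C.mean(0)
print(C.round(1),np.linalg.norm(w),np.degrees(yaw), 'centre',(m[:2]-88.5*np.array([np.cos(yaw),np.sin(yaw)])).round(1))
# bundle: far end top edge pixel (335,135), band, relative tool
z=15.5+15.5+51.8-3.8
X=onz(W,[(322,136),(322,266),(322,300)],z-0); print(z,X.round(1),Rm.inv().apply(X-s['tool_pos']).round(1))
E
```

```text
[[ 727.6 -229.4   19. ]
 [ 737.1 -327.1   19. ]] 98.17130016824542 5.535542468842959 centre [ 644.3 -286.8]
79.0 [[ 705.  -280.8   79. ]
 [ 651.6 -286.    79. ]
 [ 635.  -287.6   79. ]] [[ 66.8   0.1 -27.4]
 [ 13.2   0.1 -27.2]
 [ -3.5   0.2 -27.2]]
```

jog_arm --pt "0.002 0 0.008 0 0 0 1" --pt "0.002 0 0.02 0 0 0 1" --pt "0.002 0 0.03 0 0 0 1" --pt "0.002 0 0.036 0 0 0 1" --pt "0.002 0 0.039 0 0 0 1"

```text
time: 5.98
tool_pos: [638.6, -287.0, 9.6]
tcp_rot: [-180.0, 0.4, 5.4]
ft_force: [0.7, -0.3, -0.8]
finger_gap: 44.3
```

jog_arm --pt "0 0 0.001 0 0 0 1" --pt "0 0 0.002 0 0 0 1" --pt "0 0 0.003 0 0 0 1" --pt "0 0 0.004 0 0 0 1" --pt "0 0 0.004 0 0 0 1"

```text
time: 6.4
tool_pos: [640.5, -288.0, 9.0]
tcp_rot: [179.9, 0.1, 5.4]
ft_force: [0.4, 0.1, -0.8]
finger_gap: 44.1
```

```bash
python3 plan.py apply .002 0 .039 0 0 0; python3 plan.py apply 0 0 .004 0 0 0
```

```text
cmd [ 641.6 -286.9   14.8] [1.7998e+02 1.0000e-02 5.4200e+00] | meas 6.4 [ 640.5 -288.     9. ] [1.7989e+02 1.4000e-01 5.4300e+00] gap 44.1 F [ 0.4  0.1 -0.8] j6 56.0
cmd [ 641.6 -286.9   10.8] [1.7998e+02 1.0000e-02 5.4200e+00] | meas 6.4 [ 640.5 -288.     9. ] [1.7989e+02 1.4000e-01 5.4300e+00] gap 44.1 F [ 0.4  0.1 -0.8] j6 56.0
```

jog_arm --pt "0 0 0.001 0 0 0 1" --pt "0 0 0.0015 0 0 0 1" --pt "0 0 0.0015 0 0 0 1" --pt "0 0 0.0015 0 0 0 0.46" --pt "0 0 0.0015 0 0 0 0.43"

```text
time: 6.82
tool_pos: [640.5, -288.0, 7.6]
tcp_rot: [179.9, 0.1, 5.4]
ft_force: [-0.3, 0.2, 0.3]
finger_gap: 48.7
```

jog_arm --pt "0 0 0 0 0 0 0.4" --pt "0 0 0 0 0 0 0.39" --pt "0 0 0 0 0 0 0.39"

```text
time: 7.07
tool_pos: [640.1, -287.7, 6.9]
tcp_rot: [179.9, 0.2, 5.4]
ft_force: [-0.1, -0.1, 0.4]
finger_gap: 52.2
```

```bash
python3 - <<'E'
from h import *
snap('wrist','w4.png')
E
python3 plan.py apply 0 0 .0015 0 0 0
```

```text
cmd [ 641.6 -286.9    9.3] [1.7998e+02 1.0000e-02 5.4200e+00] | meas 7.12 [ 640.1 -287.8    6.9] [179.91   0.19   5.43] gap 52.2 F [ 0.1 -0.3 -0.8] j6 56.0
```

View pics/w4.png

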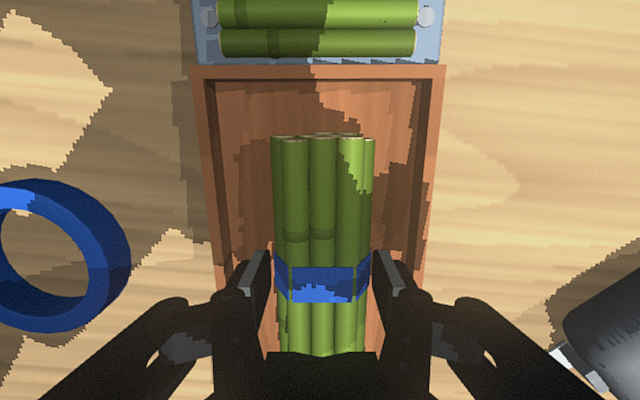

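The wrist view shows the bundle released and lying in the tray, with the gap at 52. I'll lift straight up and go to the dogwood bundle.

jog_arm --pt "0 0 -0.008 0 0 0 0.39" --pt "0 0 -0.025 0 0 0 0.39" --pt "0 0 -0.05 0 0 0 0.3" --pt "0 0 -0.08 0 0 0 0" --pt "0 0 -0.1 0 0 0 0"

```text
time: 7.53
tool_pos: [641.3, -288.0, 110.6]
tcp_rot: [179.8, 0.1, 5.4]
ft_force: [0.2, -0.3, 1.1]
finger_gap: 81.1
```

```bash
python3 plan.py apply 0 0 -.1 0 0 0; python3 - <<'E'
import json
from h import *
s=r.sense(); json.dump({'pos':list(s['tool_pos']),'rot':list(s['tcp_rot'])},open('cmd.json','w'))
E
python3 plan.py 426 -314 125 20.7 6
```

```text
cmd [ 641.6 -286.9  109.3] [1.7998e+02 1.0000e-02 5.4200e+00] | meas 7.53 [ 641.3 -288.   110.6] [1.7982e+02 5.0000e-02 5.4300e+00] gap 81.1 F [ 0.2 -0.3  1.1] j6 56.0
total [-0.2168  0.0055 -0.0142] [ 0.003   0.0013 -0.2665] rows>= 5.2 per row/ 6 [-0.0361  0.0009 -0.0024] [ 0.0005  0.0002 -0.0444]
```

jog_arm --pt "-0.025 0.001 -0.002 0.0005 0 -0.045 0" --pt "-0.065 0.002 -0.006 0.001 0 -0.09 0" --pt "-0.105 0.003 -0.01 0.002 0 -0.135 0" --pt "-0.145 0.004 -0.012 0.002 0 -0.18 0" --pt "-0.185 0.005 -0.014 0.002 0 -0.225 0"

```text
time: 7.95
tool_pos: [455.3, -310.1, 122.5]
tcp_rot: [-180.0, 0.2, 18.5]
ft_force: [-1.6, -0.5, 0.1]
finger_gap: 85.3
```

jog_arm --pt "-0.022 -0.007 0 0 0 -0.03 0" --pt "-0.031 -0.007 0 0 0 -0.041 0" --pt "-0.031 -0.007 0 0 0 -0.041 0" --pt "-0.031 -0.007 0 0 0 -0.041 0" --pt "-0.031 -0.007 0 0 0 -0.041 0"

```text
time: 8.37
tool_pos: [426.1, -313.3, 122.4]
tcp_rot: [-180.0, 0.1, 20.7]
ft_force: [0.4, -0.6, -0.3]
finger_gap: 85.2
```

```bash
python3 plan.py apply -.185 .005 -.014 .002 0 -.225 ; python3 plan.py apply -.031 -.007 0 0 0 -.041; python3 - <<'E'
from h import *
snap('wrist','w5.png')
E
```

```text
cmd [ 457.6 -310.5  124.8] [1.7995e+02 8.0000e-02 1.8320e+01] | meas 8.37 [ 426.1 -313.3  122.4] [-1.7999e+02  1.3000e-01  2.0650e+01] gap 85.2 F [ 0.4 -0.6 -0.3] j6 28.0
cmd [ 426.  -313.6  124.8] [1.7996e+02 8.0000e-02 2.0670e+01] | meas 8.37 [ 426.1 -313.3  122.4] [-1.7999e+02  1.3000e-01  2.0650e+01] gap 85.2 F [ 0.4 -0.6 -0.3] j6 28.0
```

View pics/w5.png

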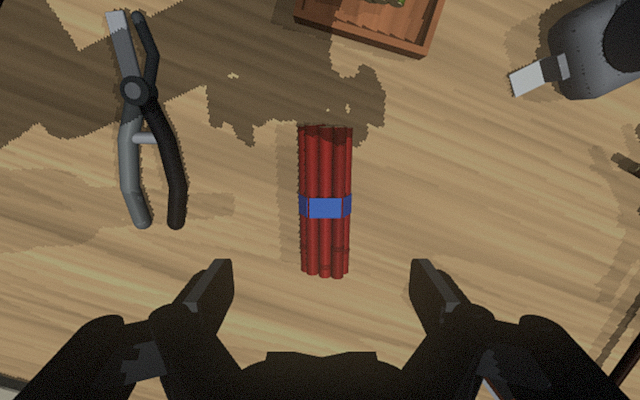

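The dogwood bundle's band is at about (325,208), with ends at (326,126) and (325,276). The secateurs are well to the left, at about (140,90) to (175,225).

```bash
cat > bm.py <<'E'
# bm.py pic bandu bandv u1 v1 u2 v2 : band & far/near end in wrist picture, z=31
import sys
from m import *
W=cam(sys.argv[1]); a=list(map(float,sys.argv[2:8])); E=onz(W,np.array(a).reshape(3,2),31)
d=E[1]-E[2]; s=r.sense(); Rm=R.from_euler('xyz',s['tcp_rot'],degrees=True)
print('band',E[0].round(1),'ends',E[1:].mean(0).round(1),'L',np.linalg.norm(d).round(1),'yaw',np.degrees(np.arctan2(d[1],d[0])).round(1),'tool',Rm.inv().apply(E-s['tool_pos']).round(1).tolist())
E
python3 bm.py w5 325.5 208 326 127 325 275
python3 - <<'E'
from m import *
print(tri(cam('w5'),[(325.5,208)],T,cr((580,534),300,70)).round(1))
E
python3 plan.py 425.5 -314.5 4 20.7 5
```

```text
band [ 428.8 -316.6   31. ] ends [ 429.9 -316.1   31. ] L 124.9 yaw 20.5 tool [[1.4, 4.2, 91.2], [65.1, 4.3, 91.0], [-59.8, 3.9, 91.4]]
[[ 426.8 -315.7   20.7]]
total [-0.0006  0.0006  0.1208] [ 0.0008  0.0014 -0.0005] rows>= 2.9 per row/ 5 [-0.0001  0.0001  0.0242] [ 0.0002  0.0003 -0.0001]
```

jog_arm --pt "0.002 0.004 0.03 0 0 0 0" --pt "0.002 0.004 0.065 0 0 0 0" --pt "0.002 0.004 0.095 0 0 0 0" --pt "0.002 0.004 0.113 0 0 0 0" --pt "0.002 0.004 0.119 0 0 0 0"

```text
time: 8.83
tool_pos: [426.5, -313.7, -1.4]
tcp_rot: [-179.6, 0.3, 20.7]
ft_force: [0.3, 1.1, -0.8]
finger_gap: 85.2
```

jog_arm --pt "0 0 0 0 0 0 0.1" --pt "0 0 0 0 0 0 0.3" --pt "0 0 0 0 0 0 0.6" --pt "0 0 0 0 0 0 1" --pt "0 0 0 0 0 0 1"

```text
time: 9.25
tool_pos: [429.7, -317.5, 5.0]
tcp_rot: [179.9, 0.1, 20.7]
ft_force: [-0.4, 0.6, 5.3]
finger_gap: 44.0
```

jog_arm --pt "0 0 0 0 0 0 1" --pt "0 0 0 0 0 0 1"

```text
time: 9.42
tool_pos: [429.6, -317.5, 5.0]
tcp_rot: [179.9, 0.1, 20.7]
ft_force: [1.2, 0.1, 5.6]
finger_gap: 43.8
```

```bash
python3 plan.py apply 0.002 .004 .119 0 0 0; python3 - <<'E'
from h import *
snap('wrist','w6.png')
E
```

```text
cmd [ 429.1 -316.8    5.8] [1.7996e+02 8.0000e-02 2.0670e+01] | meas 9.42 [ 429.6 -317.5    5. ] [1.7987e+02 6.0000e-02 2.0670e+01] gap 43.8 F [1.2 0.1 5.6] j6 28.0
```

View pics/w6.png

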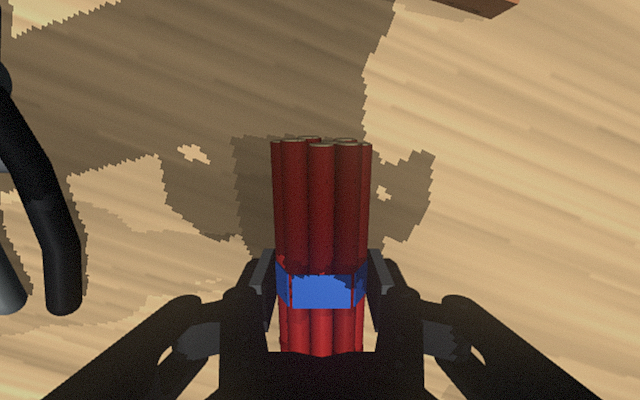

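```bash
python3 bm.py w6 322 290 322 141 322 307; python3 - <<'E'
import json
from h import *
s=r.sense(); json.dump({'pos':[429.3,-317.1,5.0],'rot':list(s['tcp_rot'])},open('cmd.json','w'))
E
python3 plan.py 429.3 -317 53 20.7; python3 plan.py 485 -195 53 12 4
```

```text
band [ 430.5 -318.    31. ] ends [ 456.5 -308.2   31. ] L 73.0 yaw 20.7 tool [[0.6, 0.9, -26.0], [64.8, 0.9, -26.0], [-8.1, 0.9, -26.0]]
total [-0.     0.    -0.048] [ 0.0023  0.001  -0.0005] rows>= 1.2 per row/ 1 [-0.     0.    -0.048] [ 0.0023  0.001  -0.0005]
total [ 0.0952 -0.0945 -0.0483] [0.0024 0.0008 0.1513] rows>= 3.4 per row/ 4 [ 0.0238 -0.0236 -0.0121] [0.0006 0.0002 0.0378]
```

jog_arm --pt "0 0 -0.01 0 0 0 1" --pt "0 0 -0.025 0 0 0 1" --pt "0 0 -0.04 0 0 0 1" --pt "0 0 -0.046 0 0 0 1" --pt "0 0 -0.047 0 0 0 1"

```text
time: 9.88
tool_pos: [429.4, -317.3, 52.3]
tcp_rot: [179.9, 0.1, 20.7]
ft_force: [-0.3, 0.1, -1.4]
finger_gap: 44.2
```

```bash
python3 plan.py apply 0 0 -.047 0 0 0 492 -180 53 11 5
```

```text
cmd [ 429.3 -317.    52. ] [1.7987e+02 6.0000e-02 2.0670e+01] | meas 9.88 [ 429.4 -317.3   52.3] [1.7987e+02 7.0000e-02 2.0670e+01] gap 44.2 F [-0.3  0.1 -1.4] j6 28.0
total [ 0.107  -0.106  -0.0014] [0.0024 0.0008 0.1688] rows>= 3.6 per row/ 5 [ 0.0214 -0.0212 -0.0003] [0.0005 0.0002 0.0338]
```

jog_arm --pt "0.01 -0.01 0 0 0 0.02 1" --pt "0.03 -0.03 0 0.001 0 0.05 1" --pt "0.055 -0.055 0 0.001 0 0.09 1" --pt "0.081 -0.08 0 0.002 0 0.13 1" --pt "0.107 -0.106 0 0.002 0 0.17 1"

```text
time: 10.3
tool_pos: [490.8, -178.0, 49.0]
tcp_rot: [-179.8, 0.2, 10.7]
ft_force: [0.4, -0.9, -1.6]
finger_gap: 44.5
```

```bash
python3 plan.py apply .107 -.106 0 .002 0 .17 563 -25 53 2 5
```

```text
cmd [ 492.  -180.    51.6] [1.7997e+02 4.0000e-02 1.0930e+01] | meas 10.3 [ 490.8 -178.    49. ] [-179.82    0.23   10.75] gap 44.5 F [ 0.4 -0.9 -1.6] j6 54.0
total [ 0.0991 -0.1388 -0.0015] [0.0005 0.0007 0.1559] rows>= 4.1 per row/ 5 [ 0.0198 -0.0278 -0.0003] [0.0001 0.0001 0.0312]
```

jog_arm --pt "0.02 -0.028 -0.001 0 0 0.03 1" --pt "0.04 -0.056 -0.002 0 0 0.06 1" --pt "0.06 -0.084 -0.002 0 0 0.09 1" --pt "0.08 -0.112 -0.002 0 0 0.12 1" --pt "0.1 -0.14 -0.002 0 0 0.156 1"

```text
time: 10.72
tool_pos: [562.5, -21.1, 51.0]
tcp_rot: [-179.9, 0.3, 1.9]
ft_force: [0.1, -0.5, -1.3]
finger_gap: 43.9
```

```bash
python3 plan.py apply .1 -.14 -.002 0 0 .156 638.5 137 53 -7.3 5
```

```text
cmd [563.6 -23.6  53.5] [1.7997e+02 4.0000e-02 1.9900e+00] | meas 10.72 [562.5 -21.1  51. ] [-179.88    0.27    1.91] gap 43.9 F [ 0.1 -0.5 -1.3] j6 81.0
total [ 0.0804 -0.1579  0.0004] [0.0007 0.0006 0.1622] rows>= 4.2 per row/ 5 [ 0.0161 -0.0316  0.0001] [0.0001 0.0001 0.0324]
```

jog_arm --pt "0.018 -0.036 0 0 0 0.04 1" --pt "0.037 -0.073 0 0 0 0.08 1" --pt "0.056 -0.11 0 0 0 0.12 1" --pt "0.073 -0.143 0 0 0 0.15 1" --pt "0.0805 -0.158 0 0 0 0.162 1"

```text
time: 11.13
tool_pos: [638.2, 142.4, 51.0]
tcp_rot: [-179.8, 0.2, -7.3]
ft_force: [0.9, -0.2, -1.0]
finger_gap: 43.7
```

jog_arm --pt "0 0 0 0 0 0 1" --pt "0 0 0 0 0 0 1" --pt "0 0 0 0 0 0 1" --pt "0 0 0 0 0 0 1"

```text
time: 11.47
tool_pos: [636.8, 136.5, 51.1]
tcp_rot: [-180.0, 0.3, -7.3]
ft_force: [0.8, -0.1, -0.8]
finger_gap: 44.5
```

```bash
python3 plan.py apply .0805 -.158 0 0 0 .162; python3 - <<'E'
from h import *
snap('wrist','w7.png')
E
```

```text
cmd [638.6 137.1  53.4] [ 1.7996e+02  3.0000e-02 -7.2900e+00] | meas 11.47 [636.8 136.5  51.1] [-179.96    0.3    -7.34] gap 44.5 F [ 0.8 -0.1 -0.8] j6 105.0
```

View pics/w7.png

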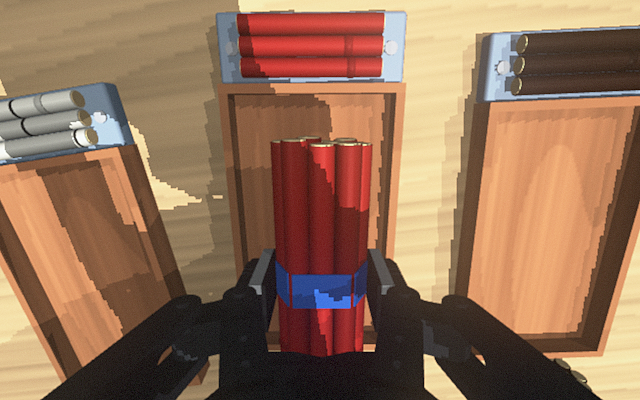

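The dogwood bundle is over the tray with red samples (brown wood, not the yellow one). The far rim corners are at about (219,83) and (405,84).

```bash
cat > tm.py <<'E'
# tm.py pic uTL vTL uTR vTR uEnd vEnd halfL : tray centre, and bundle centre (from far end top, at grasp height) relative tool
import sys
from m import *
f=sys.argv[1]; a=list(map(float,sys.argv[2:])); W=cam(f); s=r.sense(); Rm=R.from_euler('xyz',s['tcp_rot'],degrees=True)
C=onz(W,[a[0:2],a[2:4]],19); w=C[0]-C[1]; yaw=np.arctan2(-w[0],w[1]); m=C.mean(0)
c=m[:2]-88.5*np.array([np.cos(yaw),np.sin(yaw)])
E=onz(W,[a[4:6]],s['tool_pos'][2]+27)[0]; e=Rm.inv().apply(E-s['tool_pos'])
b=s['tool_pos'][:2]+Rm.apply([e[0]-a[6],0,0])[:2]
print('width',np.linalg.norm(w).round(1),'yaw',np.degrees(yaw).round(1),'tray',c.round(1),'bundle',b.round(1),'needed tool shift',Rm.inv().apply(np.append(c-b,0)).round(1),'meas',s['tool_pos'].round(1),s['tcp_rot'].round(1))
E
python3 tm.py w7 219 83 405 84 322 141 65
```

```text
width 99.6 yaw -7.7 tray [639.2 141.2] bundle [637.  136.4] needed tool shift [ 1.5 -5.  -0. ] meas [637.  136.4  51.3] [-179.9    0.3   -7.4]
```

jog_arm --pt "0.001 -0.002 0.006 0 0 0 1" --pt "0.001 -0.004 0.014 0 0 0 1" --pt "0.001 -0.004 0.021 0 0 0 1" --pt "0.001 -0.004 0.024 0 0 0 1" --pt "0.001 -0.004 0.024 0 0 0 1"

```text
time: 11.93
tool_pos: [637.5, 141.4, 25.5]
tcp_rot: [-180.0, 0.4, -7.3]
ft_force: [0.3, 1.2, -2.1]
finger_gap: 43.9
```

```bash
python3 plan.py apply .001 -.004 .024 0 0 0; python3 - <<'E'
from h import *
snap('wrist','w8.png')
E
```

```text
cmd [640.1 140.9  29.3] [ 1.7996e+02  3.0000e-02 -7.2900e+00] | meas 11.93 [637.5 141.4  25.5] [-179.97    0.41   -7.29] gap 43.9 F [ 0.3  1.2 -2.1] j6 105.0
```

View pics/w8.png

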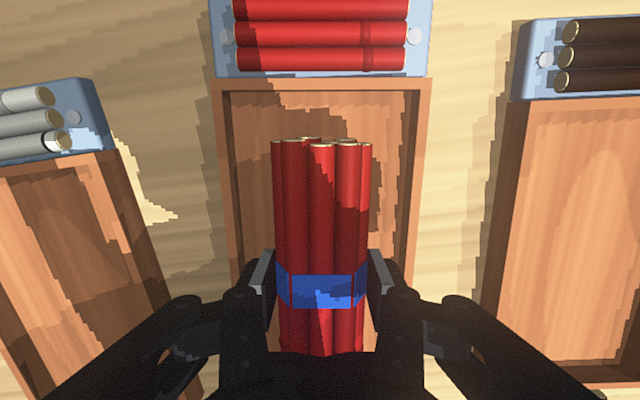

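The tray rim corners (211,79) and (431,79) are now centred on the bundle, so I'll lower it.

jog_arm --pt "0.001 0 0.004 0 0 0 1" --pt "0.001 0 0.009 0 0 0 1" --pt "0.001 0 0.013 0 0 0 1" --pt "0.001 0 0.015 0 0 0 1" --pt "0.001 0 0.016 0 0 0 1"

```text
time: 12.4
tool_pos: [639.4, 141.6, 10.9]
tcp_rot: [-179.9, 0.3, -7.3]
ft_force: [-0.3, -0.3, -0.9]
finger_gap: 44.2
```

```bash
python3 plan.py apply .001 0 .016 0 0 0
```

```text
cmd [641.1 140.8  13.3] [ 1.7996e+02  3.0000e-02 -7.2900e+00] | meas 12.4 [639.4 141.6  10.9] [-179.93    0.29   -7.29] gap 44.2 F [-0.3 -0.3 -0.9] j6 105.0
```

jog_arm --pt "0 0 0.001 0 0 0 1" --pt "0 0 0.002 0 0 0 1" --pt "0 0 0.002 0 0 0 1" --pt "0 0 0.002 0 0 0 0.46" --pt "0 0 0.002 0 0 0 0.43"

```text
time: 12.82
tool_pos: [640.2, 141.7, 10.0]
tcp_rot: [-179.9, 0.2, -7.3]
ft_force: [1.0, -0.0, 0.5]
finger_gap: 48.7
```

jog_arm --pt "0 0 0 0 0 0 0.4" --pt "0 0 0 0 0 0 0.39" --pt "0 0 0 0 0 0 0.39"

```text
time: 13.07
tool_pos: [639.9, 141.7, 9.7]
tcp_rot: [-179.9, 0.2, -7.3]
ft_force: [0.3, 0.2, 0.2]
finger_gap: 52.1
```

```bash
python3 plan.py apply 0 0 .002 0 0 0; python3 - <<'E'
from h import *
snap('wrist','w9.png')
E
```

```text
cmd [641.1 140.8  11.3] [ 1.7996e+02  3.0000e-02 -7.2900e+00] | meas 13.07 [639.9 141.7   9.7] [-179.91    0.23   -7.28] gap 52.1 F [0.3 0.2 0.2] j6 105.0
```

View pics/w9.png

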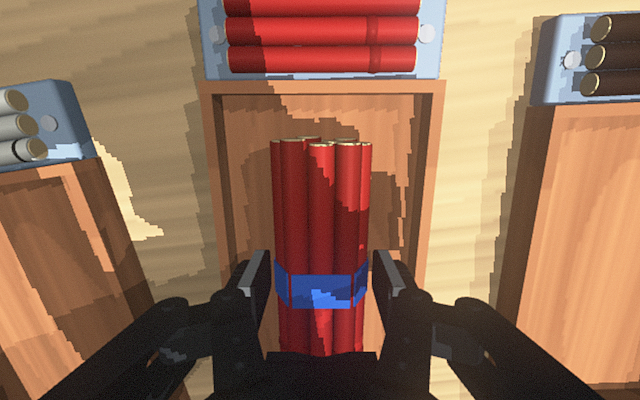

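The dogwood bundle is released and centred in its tray. Next I'll lift and go to the birch bundle.

jog_arm --pt "0 0 -0.008 0 0 0 0.39" --pt "0 0 -0.025 0 0 0 0.39" --pt "0 0 -0.05 0 0 0 0.3" --pt "0 0 -0.08 0 0 0 0" --pt "0 0 -0.1 0 0 0 0"

```text
time: 13.53
tool_pos: [641.1, 141.6, 113.1]
tcp_rot: [-179.9, 0.1, -7.3]
ft_force: [0.8, 0.2, 0.9]
finger_gap: 81.3
```

```bash
python3 plan.py apply 0 0 -.1 0 0 0 438 159.5 125 2 6
```

```text
cmd [641.1 140.8 111.3] [ 1.7996e+02  3.0000e-02 -7.2900e+00] | meas 13.53 [641.1 141.6 113.1] [-1.7988e+02  9.0000e-02 -7.2900e+00] gap 81.3 F [0.8 0.2 0.9] j6 105.0
total [-0.2039  0.0073 -0.0135] [ 0.0007  0.0006 -0.1621] rows>= 4.9 per row/ 6 [-0.034   0.0012 -0.0023] [ 0.0001  0.0001 -0.027 ]
```

jog_arm --pt "-0.025 0.001 -0.002 0 0 -0.03 0" --pt "-0.065 0.002 -0.006 0 0 -0.06 0" --pt "-0.105 0.003 -0.01 0 0 -0.09 0" --pt "-0.145 0.005 -0.012 0 0 -0.12 0" --pt "-0.18 0.006 -0.014 0 0 -0.15 0"

```text
time: 13.95
tool_pos: [458.9, 158.3, 124.8]
tcp_rot: [-179.9, 0.2, 1.4]
ft_force: [-0.5, 1.6, 0.8]
finger_gap: 84.9
```

```bash
python3 plan.py apply -.18 .006 -.014 0 0 -.15 438 159.5 125 2 6
```

```text
cmd [461.8 157.7 125.5] [1.7997e+02 4.0000e-02 1.3000e+00] | meas 13.95 [458.9 158.3 124.8] [-179.87    0.21    1.39] gap 84.9 F [-0.5  1.6  0.8] j6 101.0
total [-0.0238 -0.0023  0.0005] [ 0.0006  0.0007 -0.0121] rows>= 0.6 per row/ 6 [-0.004  -0.0004  0.0001] [ 0.0001  0.0001 -0.002 ]
```

jog_arm --pt "-0.018 -0.002 0 0 0 -0.012 0" --pt "-0.024 -0.002 0 0 0 -0.012 0" --pt "-0.024 -0.002 0 0 0 -0.012 0" --pt "-0.024 -0.002 0 0 0 -0.012 0" --pt "-0.024 -0.002 0 0 0 -0.012 0"

```text
time: 14.37
tool_pos: [438.4, 159.7, 125.1]
tcp_rot: [-179.9, 0.1, 1.9]
ft_force: [0.2, 0.5, -0.4]
finger_gap: 85.7
```

```bash
python3 plan.py apply -.024 -.002 0 0 0 -.012; python3 - <<'E'
from h import *
snap('wrist','w10.png')
E
```

```text
cmd [437.8 159.2 125.5] [1.7997e+02 4.0000e-02 1.9900e+00] | meas 14.37 [438.4 159.7 125.1] [-1.7987e+02  1.4000e-01  1.9500e+00] gap 85.7 F [ 0.2  0.5 -0.4] j6 102.0
```

View pics/w10.png

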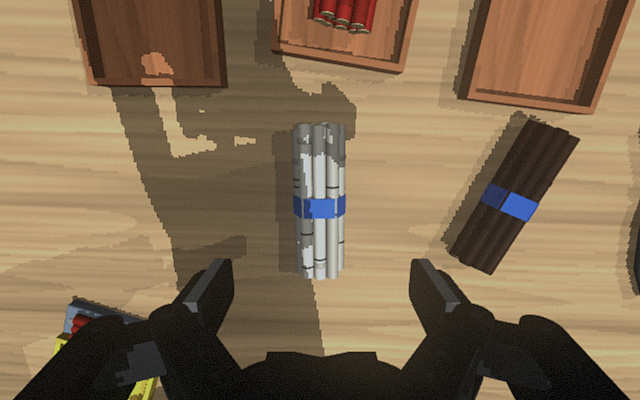

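The birch bundle's band is at about (320,208), with ends at (319,124) and (321,278).

```bash
python3 bm.py w10 320 208 319 125 321 277
```

```text
band [439.  160.4  31. ] ends [439.9 160.4  31. ] L 129.8 yaw 2.6 tool [[1.1, -0.6, 93.8], [66.9, -1.2, 93.6], [-62.9, 0.3, 94.0]]
```

jog_arm --pt "0.001 0 0.03 0 0 -0.01 0" --pt "0.001 0 0.065 0 0 -0.01 0" --pt "0.001 0 0.095 0 0 -0.01 0" --pt "0.001 0 0.112 0 0 -0.01 0" --pt "0.001 0 0.12 0 0 -0.01 0"

```text
time: 14.83
tool_pos: [435.6, 159.2, 1.0]
tcp_rot: [-179.9, 0.5, 2.5]
ft_force: [-0.8, 0.9, 0.4]
finger_gap: 85.4
```

jog_arm --pt "0 0 0 0 0 0 0.1" --pt "0 0 0 0 0 0 0.3" --pt "0 0 0 0 0 0 0.6" --pt "0 0 0 0 0 0 1" --pt "0 0 0 0 0 0 1"

```text
time: 15.25
tool_pos: [439.4, 160.5, 6.5]
tcp_rot: [-179.8, 0.0, 2.6]
ft_force: [-0.7, 0.2, 5.7]
finger_gap: 44.0
```

jog_arm --pt "0 0 0 0 0 0 1" --pt "0 0 0 0 0 0 1"

```text
time: 15.42
tool_pos: [439.4, 160.5, 6.5]
tcp_rot: [-179.8, -0.0, 2.6]
ft_force: [0.4, -0.2, 6.2]
finger_gap: 43.8
```

```bash
python3 plan.py apply 0.001 0 .12 0 0 -.01; python3 - <<'E'
from h import *
snap('wrist','w11.png')
E
```

```text
cmd [438.7 159.2   5.5] [1.7997e+02 4.0000e-02 2.5600e+00] | meas 15.42 [439.4 160.5   6.5] [-1.7984e+02 -1.0000e-02  2.5700e+00] gap 43.8 F [ 0.4 -0.2  6.2] j6 101.0
```

View pics/w11.png

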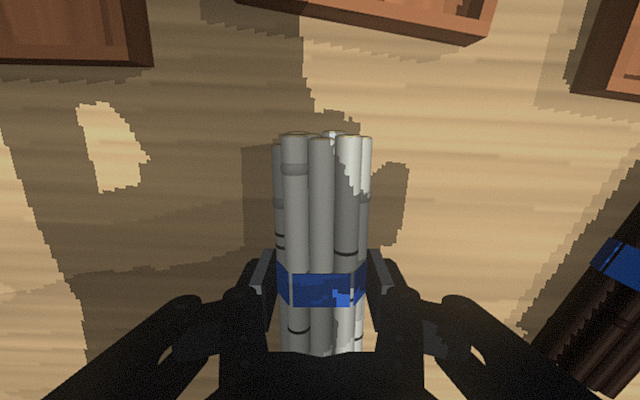

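```bash
python3 - <<'E'
import json
from h import *
s=r.sense(); json.dump({'pos':[439,160,6.3],'rot':list(s['tcp_rot'])},open('cmd.json','w'))
E
python3 plan.py apply 0 0 -.047 0 0 0 617 289.5 53 1.3 7
```

```text
cmd [439.  159.9  53.3] [-1.7984e+02 -1.0000e-02  2.5700e+00] | meas 15.47 [439.4 160.5   6.5] [-1.7984e+02 -1.0000e-02  2.5700e+00] gap 44.1 F [-0.5  0.2  7.2] j6 101.0
total [ 0.1836 -0.1215  0.0007] [-0.0028 -0.0001  0.0221] rows>= 5.3 per row/ 7 [ 0.0262 -0.0174  0.0001] [-0.0004 -0.      0.0032]
```

jog_arm --pt "0 0 -0.01 0 0 0 1" --pt "0 0 -0.025 0 0 0 1" --pt "0 0 -0.04 0 0 0 1" --pt "0 0 -0.046 0 0 0 1" --pt "0 0 -0.047 0 0 0 1"

```text
time: 15.88
tool_pos: [439.2, 160.4, 53.8]
tcp_rot: [-179.8, -0.0, 2.6]
ft_force: [0.8, -0.1, -0.6]
finger_gap: 44.0
```

jog_arm --pt "0.013 -0.009 0 0 0 0 1" --pt "0.039 -0.026 0 -0.001 0 0.005 1" --pt "0.07 -0.046 0 -0.002 0 0.01 1" --pt "0.103 -0.068 0 -0.003 0 0.015 1" --pt "0.135 -0.09 0 -0.003 0 0.02 1"

```text
time: 16.3
tool_pos: [569.3, 256.7, 50.2]
tcp_rot: [179.9, 0.3, 1.4]
ft_force: [0.2, -0.1, -0.3]
finger_gap: 43.7
```

jog_arm --pt "0.03 -0.02 0 0 0 0 1" --pt "0.045 -0.03 0 0 0 0 1" --pt "0.049 -0.032 0 0 0 0 1" --pt "0.049 -0.032 0 0 0 0 1" --pt "0.049 -0.032 0 0 0 0 1"

```text
time: 16.72
tool_pos: [615.5, 288.5, 49.7]
tcp_rot: [179.9, 0.3, 1.4]
ft_force: [-0.2, -0.1, -0.2]
finger_gap: 44.0
```

jog_arm --pt "0 0 0 0 0 0 1" --pt "0 0 0 0 0 0 1"

```text
time: 16.88
tool_pos: [615.7, 288.3, 50.7]
tcp_rot: [179.9, 0.3, 1.4]
ft_force: [0.2, 0.7, -0.9]
finger_gap: 43.8
```

```bash
python3 plan.py apply .135 -.09 0 -.003 0 .02;python3 plan.py apply .049 -.032 0 0 0 0; python3 - <<'E'
from h import *
snap('wrist','w12.png')
E
```

```text
cmd [569.8 255.8  53.6] [ 1.7999e+02 -1.0000e-02  1.4200e+00] | meas 16.88 [615.7 288.3  50.7] [179.92   0.27   1.4 ] gap 43.8 F [ 0.2  0.7 -0.9] j6 109.0
cmd [618.  289.   53.6] [ 1.7999e+02 -1.0000e-02  1.4200e+00] | meas 16.88 [615.7 288.3  50.7] [179.92   0.27   1.4 ] gap 43.8 F [ 0.2  0.7 -0.9] j6 109.0
```

View pics/w12.png

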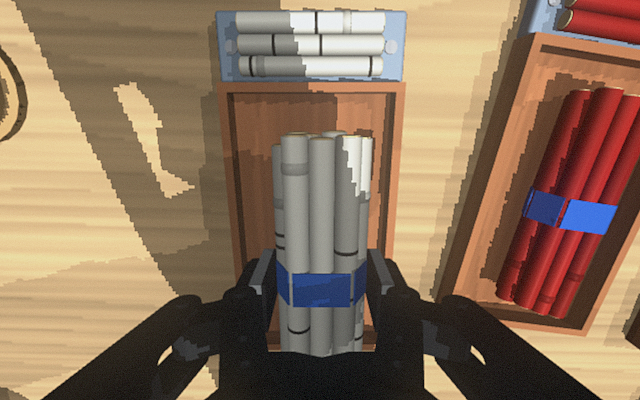

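The bundle is over the tray with white samples. The far rim corners are at about (218,82) and (406,82), and the bundle's far end is at about (322,133).

```bash
python3 tm.py w12 218 82 406 82 322 135 67; python3 tm.py w7 219 83 405 84 322 141 65|cut -c1-60
```

```text
width 100.4 yaw 1.4 tray [618.  292.7] bundle [616.  288.5] needed tool shift [ 2.1 -4.2 -0. ] meas [615.9 288.4  51. ] [179.9   0.2   1.4]
width 99.6 yaw -7.7 tray [639.2 141.2] bundle [632.4 288.9]
```

jog_arm --pt "0.001 -0.002 0.006 0 0 0 1" --pt "0.002 -0.004 0.016 0 0 0 1" --pt "0.002 -0.0045 0.026 0 0 0 1" --pt "0.002 -0.0045 0.032 0 0 0 1" --pt "0.002 -0.0045 0.034 0 0 0 1"

```text
time: 17.35
tool_pos: [616.7, 293.0, 14.0]
tcp_rot: [179.9, 0.4, 1.4]
ft_force: [-0.2, -0.5, -2.3]
finger_gap: 44.2
```

jog_arm --pt "0 0 0.001 0 0 0 1" --pt "0 0 0.002 0 0 0 1" --pt "0 0 0.003 0 0 0 1" --pt "0 0 0.004 0 0 0 1"

```text
time: 17.68
tool_pos: [618.9, 293.7, 13.4]
tcp_rot: [180.0, 0.2, 1.4]
ft_force: [0.1, -0.3, -0.9]
finger_gap: 44.0
```

```bash
python3 plan.py apply .002 -.0045 .034 0 0 0;python3 plan.py apply 0 0 .004 0 0 0; python3 - <<'E'
from h import *
snap('wrist','w13.png')
E
```

```text
cmd [619.9 293.6  19.6] [ 1.7999e+02 -1.0000e-02  1.4200e+00] | meas 17.68 [618.9 293.7  13.4] [1.7996e+02 1.7000e-01 1.4200e+00] gap 44.0 F [ 0.1 -0.3 -0.9] j6 110.0
cmd [619.9 293.6  15.6] [ 1.7999e+02 -1.0000e-02  1.4200e+00] | meas 17.68 [618.9 293.7  13.4] [1.7996e+02 1.7000e-01 1.4200e+00] gap 44.0 F [ 0.1 -0.3 -0.9] j6 110.0
```

View pics/w13.png

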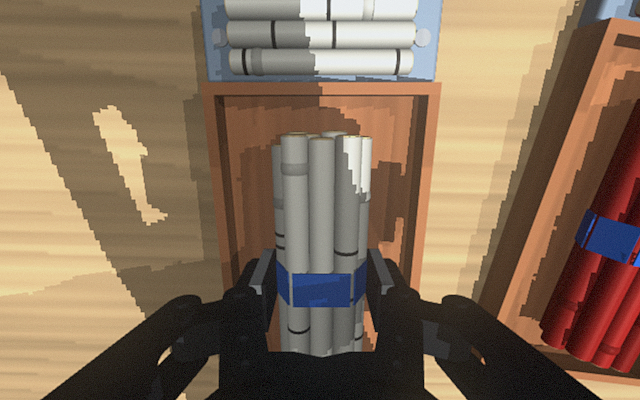

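The bundle is centred between the walls (rim corners 203 and 440). I'll lower it the last 2 mm and release.

jog_arm --pt "0 0 0.001 0 0 0 1" --pt "0 0 0.002 0 0 0 1" --pt "0 0 0.0025 0 0 0 1" --pt "0 0 0.0025 0 0 0 1"

```text
time: 18.07
tool_pos: [618.8, 293.8, 11.6]
tcp_rot: [180.0, 0.2, 1.4]
ft_force: [-2.6, -2.2, 5.6]
finger_gap: 43.9
```

jog_arm --pt "0 0 0 0 0 0 0.46" --pt "0 0 0 0 0 0 0.43" --pt "0 0 0 0 0 0 0.4" --pt "0 0 0 0 0 0 0.39" --pt "0 0 0 0 0 0 0.39"

```text
time: 18.48
tool_pos: [618.4, 293.6, 10.3]
tcp_rot: [179.9, 0.2, 1.4]
ft_force: [0.2, -1.5, 1.0]
finger_gap: 52.2
```

jog_arm --pt "0 0 -0.008 0 0 0 0.39" --pt "0 0 -0.025 0 0 0 0.39" --pt "0 0 -0.05 0 0 0 0.3" --pt "0 0 -0.08 0 0 0 0" --pt "0 0 -0.1 0 0 0 0"

```text
time: 18.9
tool_pos: [619.7, 294.1, 113.9]
tcp_rot: [180.0, 0.1, 1.4]
ft_force: [0.4, 0.6, 1.0]
finger_gap: 81.7
```

```bash
python3 plan.py apply 0 0 .0025 0 0 0; python3 plan.py apply 0 0 -.1 0 0 0 443.5 -4 125 -19.2 8
```

```text
cmd [619.9 293.6  13.1] [ 1.7999e+02 -1.0000e-02  1.4200e+00] | meas 18.9 [619.7 294.1 113.9] [1.80e+02 7.00e-02 1.42e+00] gap 81.7 F [0.4 0.6 1. ] j6 110.0
cmd [619.9 293.6 113.1] [ 1.7999e+02 -1.0000e-02  1.4200e+00] | meas 18.9 [619.7 294.1 113.9] [1.80e+02 7.00e-02 1.42e+00] gap 81.7 F [0.4 0.6 1. ] j6 110.0
total [-0.1837  0.2931 -0.0119] [ 1.000e-04 -1.000e-04  3.599e-01] rows>= 8.3 per row/ 8 [-0.023   0.0366 -0.0015] [ 0.    -0.     0.045]
```

jog_arm --pt "-0.012 0.018 -0.002 0 0 0.03 0" --pt "-0.031 0.05 -0.004 0 0 0.07 0" --pt "-0.052 0.083 -0.008 0 0 0.11 0" --pt "-0.073 0.117 -0.01 0 0 0.15 0" --pt "-0.094 0.15 -0.012 0 0 0.19 0"

```text
time: 19.32
tool_pos: [527.7, 140.3, 123.7]
tcp_rot: [179.9, 0.1, -9.5]
ft_force: [0.0, -0.6, 0.8]
finger_gap: 85.3
```

```bash
python3 plan.py apply -.094 .15 -.012 0 0 .19 443.5 -4 125 -19.2 5
```

```text
cmd [529.7 141.3 125.1] [ 1.7999e+02 -1.0000e-02 -9.4600e+00] | meas 19.32 [527.7 140.3 123.7] [ 1.7992e+02  1.5000e-01 -9.5500e+00] gap 85.3 F [ 0.  -0.6  0.8] j6 109.0
total [-6.110e-02  1.575e-01  1.000e-04] [ 1.000e-04 -1.000e-04  1.699e-01] rows>= 4.1 per row/ 5 [-0.0122  0.0315  0.    ] [ 0.    -0.     0.034]
```

jog_arm --pt "-0.014 0.036 0 0 0 0.04 0" --pt "-0.028 0.072 0 0 0 0.08 0" --pt "-0.042 0.108 0 0 0 0.12 0" --pt "-0.055 0.142 0 0 0 0.155 0" --pt "-0.061 0.1575 0 0 0 0.17 0"

```text
time: 19.73
tool_pos: [440.7, -6.6, 123.8]
tcp_rot: [179.8, 0.2, -19.4]
ft_force: [0.0, -0.7, -0.6]
finger_gap: 85.2
```

jog_arm --pt "0 0 0 0 0 0 0" --pt "0 0 0 0 0 0 0" --pt "0 0 0 0 0 0 0" --pt "0 0 0 0 0 0 0"

```text
time: 20.07
tool_pos: [443.2, -3.1, 123.8]
tcp_rot: [179.9, 0.2, -19.1]
ft_force: [0.3, 0.0, -0.5]
finger_gap: 85.4
```

```bash
python3 plan.py apply -.061 .1575 0 0 0 .17; python3 - <<'E'
from h import *
snap('wrist','w14.png')
E
```

```text
cmd [443.6  -4.  125.1] [ 1.7999e+02 -1.0000e-02 -1.9210e+01] | meas 20.07 [443.2  -3.1 123.8] [ 1.799e+02  1.500e-01 -1.914e+01] gap 85.4 F [ 0.3  0.  -0.5] j6 102.0
```

View pics/w14.png

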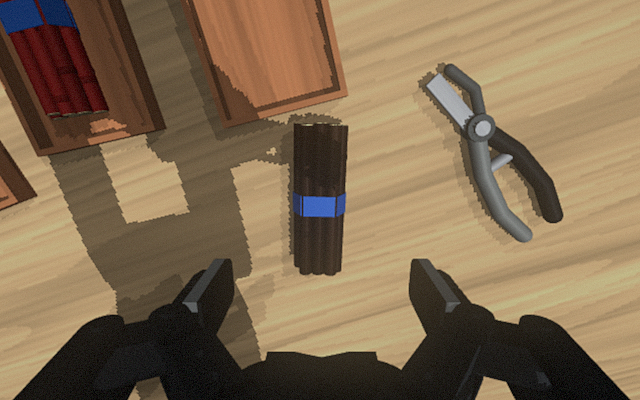

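The alder bundle's band is at about (320,206), with ends at (321,124) and (318,273). The secateurs are well clear to the right, at about (480,150).

```bash
python3 bm.py w14 319.5 206 321 125 318.5 273
```

```text
band [446.1  -3.3  31. ] ends [447.2  -3.8  31. ] L 125.2 yaw -20.2 tool [[3.3, -0.9, 92.6], [67.1, 0.3, 92.4], [-58.1, -1.9, 92.8]]
```

jog_arm --pt "0.0035 -0.001 0.03 0 0 0.016 0" --pt "0.0035 -0.001 0.065 0 0 0.016 0" --pt "0.0035 -0.001 0.095 0 0 0.016 0" --pt "0.0035 -0.001 0.112 0 0 0.016 0" --pt "0.0035 -0.001 0.119 0 0 0.016 0"

```text
time: 20.53
tool_pos: [443.1, -3.1, 0.9]
tcp_rot: [179.8, 0.5, -20.0]
ft_force: [0.1, 0.0, -0.3]
finger_gap: 85.2
```

jog_arm --pt "0 0 0 0 0 0 0.1" --pt "0 0 0 0 0 0 0.3" --pt "0 0 0 0 0 0 0.6" --pt "0 0 0 0 0 0 1" --pt "0 0 0 0 0 0 1"

```text
time: 20.95
tool_pos: [447.6, -4.3, 6.3]
tcp_rot: [179.9, -0.0, -20.1]
ft_force: [-0.6, -0.4, 6.5]
finger_gap: 43.9
```

jog_arm --pt "0 0 0 0 0 0 1" --pt "0 0 0 0 0 0 1"

```text
time: 21.12
tool_pos: [447.6, -4.3, 6.4]
tcp_rot: [179.9, -0.0, -20.1]
ft_force: [0.2, 1.3, 6.5]
finger_gap: 44.0
```

```bash
python3 plan.py apply 0.0035 -.001 .119 0 0 .016; python3 - <<'E'
from h import *
snap('wrist','w15.png')
E
```

```text
cmd [447.2  -4.2   6.1] [ 1.7999e+02 -1.0000e-02 -2.0120e+01] | meas 21.12 [447.6  -4.3   6.4] [ 1.7993e+02 -3.0000e-02 -2.0120e+01] gap 44.0 F [0.2 1.3 6.5] j6 103.0
```

View pics/w15.png

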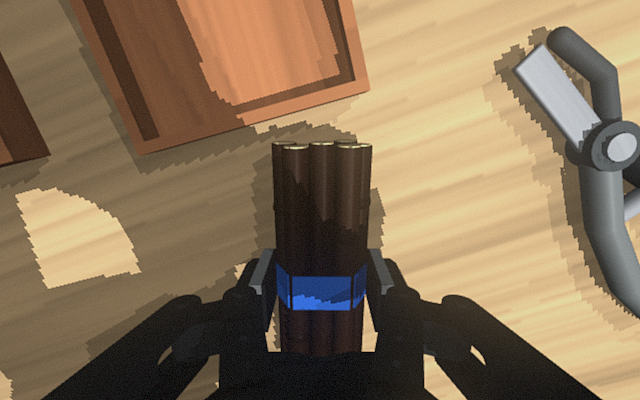

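jog_arm --pt "0 0 -0.01 0 0 0 1" --pt "0 0 -0.025 0 0 0 1" --pt "0 0 -0.04 0 0 0 1" --pt "0 0 -0.046 0 0 0 1" --pt "0 0 -0.047 0 0 0 1"

```text
time: 21.58
tool_pos: [447.5, -4.4, 53.7]
tcp_rot: [179.9, -0.0, -20.1]
ft_force: [0.5, -0.9, -0.5]
finger_gap: 44.1
```

```bash
python3 plan.py apply 0 0 -.047 0 0 0 612 -9 53 -5.3 5
```

```text
cmd [447.2  -4.2  53.1] [ 1.7999e+02 -1.0000e-02 -2.0120e+01] | meas 21.58 [447.5  -4.4  53.7] [ 1.7992e+02 -4.0000e-02 -2.0130e+01] gap 44.1 F [ 0.5 -0.9 -0.5] j6 103.0
total [ 1.564e-01 -5.220e-02  1.000e-04] [ 1.000e-04 -1.000e-04 -2.587e-01] rows>= 4.0 per row/ 5 [ 0.0313 -0.0104  0.    ] [ 0.     -0.     -0.0517]
```

jog_arm --pt "0.015 -0.005 0 0 0 -0.025 1" --pt "0.045 -0.015 0 0 0 -0.075 1" --pt "0.08 -0.027 0 0 0 -0.135 1" --pt "0.115 -0.039 0 0 0 -0.19 1" --pt "0.14 -0.047 0 0 0 -0.235 1"

```text
time: 22.0
tool_pos: [595.8, -8.3, 50.2]
tcp_rot: [179.9, 0.2, -6.5]
ft_force: [0.6, 0.9, -0.7]
finger_gap: 43.7
```

```bash
python3 plan.py apply .14 -.047 0 0 0 -.235 612 -9 53 -5.3 5
```

```text
cmd [594.9  -8.3  53.1] [ 1.7999e+02 -1.0000e-02 -6.6600e+00] | meas 22.0 [595.8  -8.3  50.2] [ 1.7992e+02  1.7000e-01 -6.5000e+00] gap 43.7 F [ 0.6  0.9 -0.7] j6 91.0
total [ 0.0171 -0.0013  0.0001] [ 0.0002 -0.0001 -0.0237] rows>= 0.4 per row/ 5 [ 0.0034 -0.0003  0.    ] [ 0.     -0.     -0.0047]
```

jog_arm --pt "0.012 -0.001 0 0 0 -0.015 1" --pt "0.017 -0.001 0 0 0 -0.024 1" --pt "0.017 -0.001 0 0 0 -0.024 1" --pt "0.017 -0.001 0 0 0 -0.024 1" --pt "0.017 -0.001 0 0 0 -0.024 1"

```text
time: 22.42
tool_pos: [609.1, -9.1, 50.2]
tcp_rot: [179.9, 0.3, -5.3]
ft_force: [-0.1, -0.0, -0.5]
finger_gap: 44.1
```

```bash
python3 plan.py apply .017 -.001 0 0 0 -.024; python3 - <<'E'
from h import *
snap('wrist','w16.png')
E
```

```text
cmd [611.9  -9.2  53.1] [ 1.7999e+02 -1.0000e-02 -5.2800e+00] | meas 22.42 [609.1  -9.1  50.2] [179.92   0.3   -5.31] gap 44.1 F [-0.1 -0.  -0.5] j6 90.0
```

View pics/w16.png

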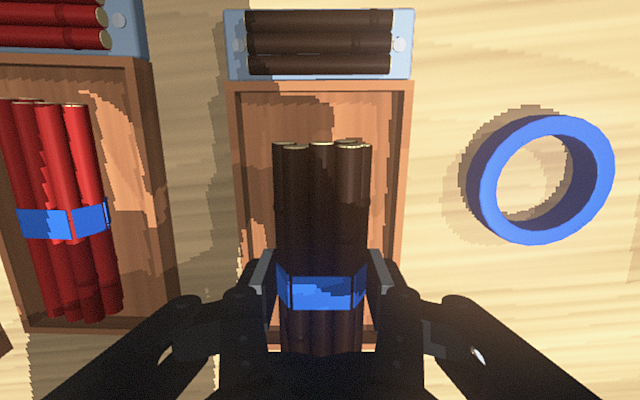

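The alder bundle is over the tray with dark samples. The far rim corners are at about (227,81) and (413,81), so it is nearly centred.

```bash
python3 tm.py w16 226.5 81 413 81 322 143 65
```

```text
width 99.1 yaw -5.3 tray [612.   -9.1] bundle [608.6  -9. ] needed tool shift [ 3.4 -0.2 -0. ] meas [609.2  -9.1  50.4] [179.9   0.3  -5.3]
```

jog_arm --pt "0.002 0 0.006 0 0 0 1" --pt "0.0025 0 0.016 0 0 0 1" --pt "0.0025 0 0.026 0 0 0 1" --pt "0.0025 0 0.032 0 0 0 1" --pt "0.0025 0 0.034 0 0 0 1"

```text
time: 22.88
tool_pos: [611.0, -9.3, 14.1]
tcp_rot: [179.9, 0.4, -5.3]
ft_force: [-0.5, 0.5, -1.4]
finger_gap: 44.2
```

jog_arm --pt "0 0 0.001 0 0 0 1" --pt "0 0 0.002 0 0 0 1" --pt "0 0 0.003 0 0 0 1" --pt "0 0 0.004 0 0 0 1"

```text
time: 23.22
tool_pos: [613.3, -9.5, 13.2]
tcp_rot: [179.9, 0.2, -5.3]
ft_force: [0.0, 0.1, -1.2]
finger_gap: 44.4
```

```bash
python3 plan.py apply .0025 0 .038 0 0 0; python3 - <<'E'
from h import *
snap('wrist','w17.png')
E
```

```text
cmd [614.3  -9.5  15.1] [ 1.7999e+02 -1.0000e-02 -5.2800e+00] | meas 23.22 [613.3  -9.5  13.2] [ 1.7992e+02  1.6000e-01 -5.2800e+00] gap 44.4 F [ 0.   0.1 -1.2] j6 90.0
```

View pics/w17.png

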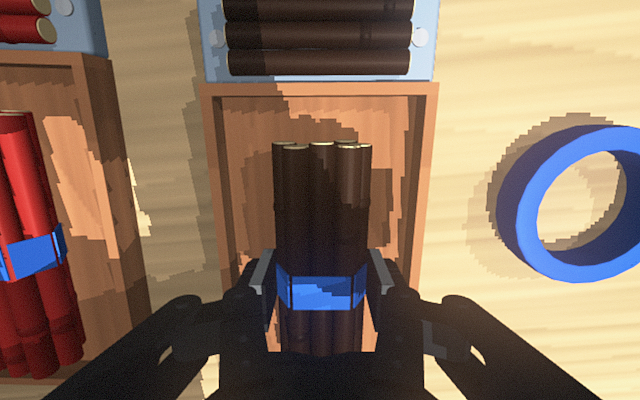

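The bundle is centred (rim 202 to 438). I'll lower the last 2 mm, release and lift.

jog_arm --pt "0 0 0.001 0 0 0 1" --pt "0 0 0.0015 0 0 0 1" --pt "0 0 0.002 0 0 0 1" --pt "0 0 0.002 0 0 0 1"

```text
time: 23.6
tool_pos: [613.0, -9.5, 11.4]
tcp_rot: [179.9, 0.2, -5.3]
ft_force: [-3.2, -0.1, 4.6]
finger_gap: 43.9
```

jog_arm --pt "0 0 0 0 0 0 0.46" --pt "0 0 0 0 0 0 0.43" --pt "0 0 0 0 0 0 0.4" --pt "0 0 0 0 0 0 0.39" --pt "0 0 0 0 0 0 0.39"

```text
time: 24.02
tool_pos: [612.8, -9.5, 10.6]
tcp_rot: [179.9, 0.2, -5.3]
ft_force: [0.4, 0.3, 0.1]
finger_gap: 52.3
```

jog_arm --pt "0 0 -0.008 0 0 0 0.39" --pt "0 0 -0.025 0 0 0 0.39" --pt "0 0 -0.05 0 0 0 0.3" --pt "0 0 -0.085 0 0 0 0.1" --pt "0 0 -0.12 0 0 0 0"

```text
time: 24.43
tool_pos: [612.3, -9.2, 131.5]
tcp_rot: [179.9, 0.3, -5.3]
ft_force: [1.0, -0.6, 0.5]
finger_gap: 81.4
```

```bash
python3 plan.py apply 0 0 -.118 0 0 0 430 0 250 -5 5
```

```text
cmd [614.3  -9.5 133.1] [ 1.7999e+02 -1.0000e-02 -5.2800e+00] | meas 24.43 [612.3  -9.2 131.5] [179.92   0.33  -5.28] gap 81.4 F [ 1.  -0.6  0.5] j6 90.0
total [-0.1844  0.0076 -0.1169] [ 0.0002 -0.0001 -0.0049] rows>= 5.2 per row/ 5 [-0.0369  0.0015 -0.0234] [ 0.    -0.    -0.001]
```

jog_arm --pt "-0.02 0 -0.02 0 0 0 0" --pt "-0.055 0 -0.045 0 0 0 0" --pt "-0.09 0 -0.07 0 0 0 0" --pt "-0.125 0 -0.09 0 0 0 0" --pt "-0.155 0 -0.1 0 0 0 0"

```text
time: 24.85
tool_pos: [458.6, 5.1, 234.8]
tcp_rot: [179.9, -0.0, -5.3]
ft_force: [0.4, -1.0, 1.1]
finger_gap: 85.5
```

jog_arm --pt "-0.03 0 -0.01 0 0 0 0" --pt "-0.045 0 -0.015 0 0 0 0" --pt "-0.045 0 -0.015 0 0 0 0" --pt "-0.045 0 -0.015 0 0 0 0" --pt "-0.045 0 -0.015 0 0 0 0"

```text
time: 25.27
tool_pos: [415.1, 9.1, 246.7]
tcp_rot: [179.9, 0.2, -5.3]
ft_force: [0.6, 0.3, 0.3]
finger_gap: 85.2
```

```bash
python3 - <<'E'
from h import *
snap('top','tF.png'); snap('scene','sF.png'); snap('wrist','wF.png')
cv2.imwrite('pics/tFc.png',cv2.resize(cv2.imread('pics/tF.png')[70:250,190:460],None,fx=2.9,fy=2.9,interpolation=2))
cv2.imwrite('pics/sFc.png',cv2.resize(cv2.imread('pics/sF.png')[140:370,240:500],None,fx=3,fy=2.6,interpolation=2))
s=r.sense();print(s['time'],s['tool_pos'],s['ft_force'])
E
```

```text
25.4167 [414.87221381   9.14604176 245.8612992 ] [ 0.43975057 -0.2069819  -0.03728938]
```

View pics/tFc.png

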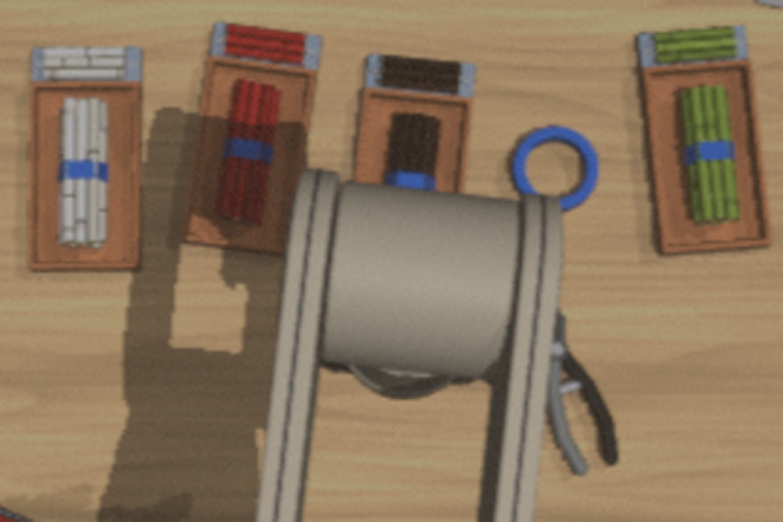

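View pics/sFc.png

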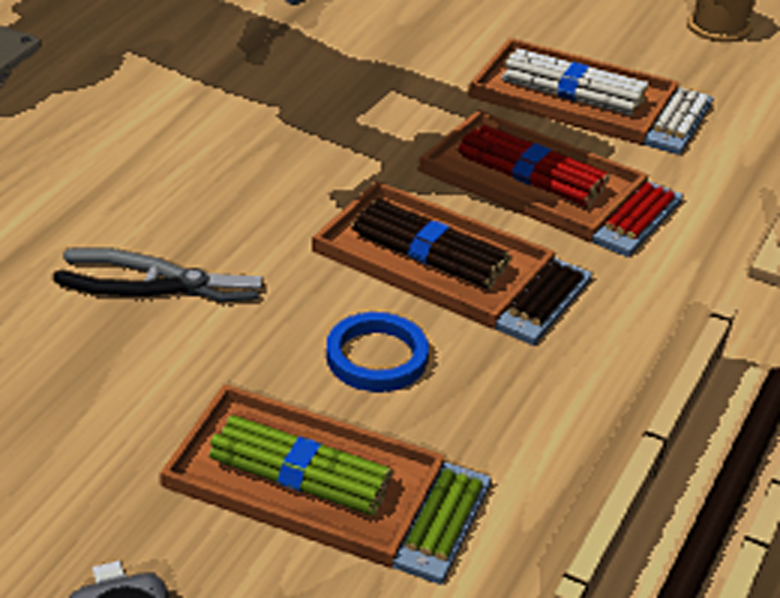

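View pics/wF.png

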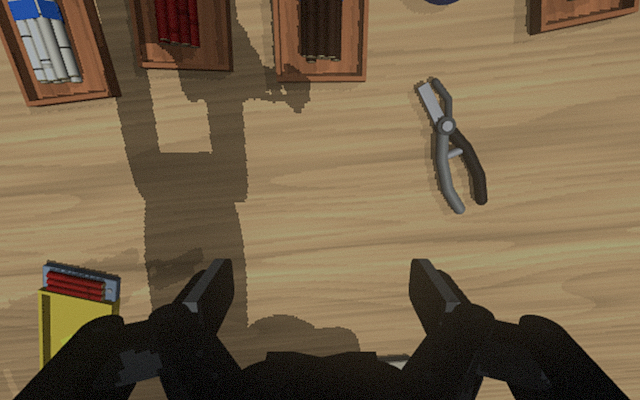

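The bundles lie in matching trays, and the secateurs and tape roll look undisturbed. Before handing in I'll compare bundle and tray positions within each camera.

```bash
python3 - <<'E'
from m import *
f=lambda u,o,kx,ky: (np.array(u)+.5)/[kx,ky]-.5+o
tr={'birch':(616.2,288.6,618.2,288.9),'dogwood':(637.5,137,639.6,136.1),'alder':(610.3,-11.3,612.5,-13),'willow':(643,-285.9,645.5,-290)}
tp={'birch':(85,169),'dogwood':(247,150),'alder':(412,181),'willow':(709,150)}
sp={'birch':(573,73),'dogwood':(535,155),'alder':(432,232),'willow':(303,451)}
for n in tr:
    a=f(tp[n],[190,70],2.9,2.9);b=f(sp[n],[240,140],3,2.6)
    A=onz(cam('tF'),[a],36)[0];B=onz(cam('sF'),[b],36)[0];X=tri(cam('tF'),[a],cam('sF'),[b])[0]
    print(n,'top diff',(A[:2]-tr[n][:2]).round(1),'scene diff',(B[:2]-tr[n][2:]).round(1),'tri z',X[2].round(1))
a=f([(84,99),(82,243)],[190,70],2.9,2.9)
for n,p in {'birch':[(84,99),(82,243)],'dogwood':[(256,81),(240,219)],'willow':[(706,87),(714,219)]}.items():
    E=onz(cam('tF'),f(p,[190,70],2.9,2.9),33); d=E[0]-E[1]; print(n,'ends mid',E.mean(0)[:2].round(1)-np.array(tr[n][:2]),'yaw',np.degrees(np.arctan2(d[1],d[0])).round(1))
E
python3 - <<'E'
import cv2,numpy as np
a=cv2.imread('pics/scene0.png').astype(int);b=cv2.imread('pics/sF.png').astype(int)
d=np.abs(a-b).sum(2)
for n,(x0,y0,x1,y1) in {'secateurs':(255,232,330,258),'tape':(346,258,386,292)}.items(): print(n,(d[y0:y1,x0:x1]>150).mean())
E
```

```text
birch top diff [ 1.7 -1.4] scene diff [-2.8 -2.5] tri z 36.8
dogwood top diff [0.4 2.2] scene diff [-0.6  1.5] tri z 34.5
alder top diff [ 0.8 -1.3] scene diff [-2.8  1.5] tri z 37.5
willow top diff [1.3 0.3] scene diff [-2.1  2.7] tri z 35.2
birch ends mid [0.9 0.9] yaw 1.1
dogwood ends mid [1.5 1.5] yaw -5.3
willow ends mid [-0.4 -1.4] yaw 2.8
secateurs 0.0
tape 0.0
```

All four bundles are within about 4 mm of their tray centres, within about 3° in yaw, and their tops measure 34.5–37.5 mm (36 expected). The secateurs and tape roll are unchanged, so I'm handing in.

```bash
python3 -c "
from bench import r
print(r.hand_in())"
```

```text
the job is handed in; nothing more can be done
None
```

I laid all four bundles (willow, dogwood, birch, alder) in the brown trays with matching bark and handed the job in at about 25 s. Each was gripped at its band, carried low, lowered until it touched the tray floor and released with a small opening. The yellow look-alike was not used. The hand-in gave no verdict.

**Last checks:**
- **Centring:** the top and scene cameras put each bundle within about 4 mm of its tray's centre (15 mm allowed).
- **Direction:** birch, dogwood and willow lie within about 3° of their trays. The arm hid the near half of the alder bundle from the top camera. I judged its direction from the scene picture and the wrist view before release, where it looked straight.
- **Flatness:** the bundle tops measured 34.5–37.5 mm over the table, against 36 mm expected. I did not measure tilt directly.
- **Secateurs and tape roll:** their areas in the scene picture were unchanged from the start.

**Disagreement:** the wrist camera put the dogwood and birch trays about 4 mm farther in y than the fixed cameras did. I followed the wrist view, which showed the bundle and tray together.

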